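# Set the lettering stand to 30 and lay the blank can in its cradle

### The arm

A 6-joint arm with a two-finger parallel gripper is mounted at the origin on the work surface. World frame = base frame: x ahead of the robot, y to its left, z up, the work surface at z = 0. Lengths are in m, angles in degrees, forces in N, time in s.
With the tool pointing down it reaches from about 0.375 to 0.975 m from the base axis. Payload 3.8 kg.
Tool frame: the origin (TCP) lies at the very end of the fingers, on their centre line; the grasp point (between the pads) lies ctrl.hold_point_z behind it (ctrl.hold_point_z is the distance from the TCP to the grasp point, in m); z points along the fingers, y is the direction in which the jaws open and shut (so a half turn about z gives the same grasp; the last joint's range is limited). The gripper opens to 85 mm and grips with 20 to 120 N. Pads are 22 mm wide; open, the fingers measure 114 mm over their backs; the gripper's body (76 mm by 85 mm) begins 54 mm behind the grasp point. The pads swing forward as they close: fully open they stand 13 mm farther back than shut.
Start: joints at [-74.25, 15.12, 91.902, -0, 72.978, -2.114], TCP at [0.207, -0.642, 0.231] pointing down, gripper open.
Joint ranges: [-150.88, 150.88], [-54.13, 125.18], [17.81, 147.31], [-75.09, 255.09], [0, 152.58], [-146.25, 146.25]. Speed limits (degrees/s): [147.25, 147.25, 180, 180, 180, 180].

### API

Orientations are given as [roll, pitch, yaw] about the fixed x, y, z axes, in that order (R = Rz(yaw) Ry(pitch) Rx(roll)).
In Python, from plant import ctrl gives the robot as it stands. The module is installed in compiled form; this text tells all that it offers.
- The arm moves only by the tool apply_moves, never from a script. Its arguments are lists of equal length, an entry for each row: "offset": the shift along the tool's x, y, z in cm, a list of three; "twist": the turn, a rotation vector about the tool's x, y, z in rad, a list of three; "fingers": the gripper's target within -1 to 1 (shut at 1, half-way at 0, fully open at -1). In form: {"offset": [[tx, ty, tz], ...], "twist": [[ax, ay, az], ...], "fingers": [fingers, ...]}. A call has 1 to 20 rows; each row shifts and turns the pose as measured when the row begins, along the tool's axes as they then stand; what a row does not reach is not made up. A row lasts 1/8 s, in which the tool goes at most 62.5 mm and 10.7 degrees, less where a joint would pass 70% of its speed; a pose out of reach is approached as far as the arm can. A call is refused whole if a number of a shift passes 6.25 or a number of a turn 0.188, either way. A call with a gripper value outside its range is refused whole. The fingers move at their own pace and stop on an object; the grip force is fixed at half the most. Time passes only in rows, so rows that do not move let the fingers close. It gives the time, the measured TCP pose, the force and the opening at its end, in the units of the state.
- ctrl.get_state(): the state, without advancing time (a new reading comes with each control period).
- ctrl.get_image(name): name is "side" or "top"; returns a dict with "frame" (384x512x3 uint8, blue, green, red), "depth" (384x512 float32, m along the optical axis (not along the pixel's ray), 0 where there is no reading), "fx", "fy", "cx", "cy" (pixels), "position" and "attitude" of the camera in the world. Camera axes: x right, y down, z forward; pixel columns grow to the right and rows downward; lengths in m; the calibration is good to about 2 mm. A picture is of the moment at which its call begins.
- ctrl.finish_job(): hands the job in, once; it reports no verdict.
The state is a dict: "time_s": time; "joint_pos": joint angles; "qvel": joint speeds; "tau": joint torques, N m; "eef_pos": TCP position; "ee_rot": TCP orientation; "contact_force": force on the tool from outside, world axes, zero at the start; "wrist_torque": the same for the moment, N m; "grip_width": finger opening in m.
Only numpy, scipy, OpenCV 4.12 (cv2) and the standard library are available. Lean on these libraries where they do the work, as an engineer would, in place of code of your own. Each camera call takes 0.05 s, during which the arm holds its last target. There are 200 camera calls.

### The job

Get the stand ready for hand-lettering a slanted word: first swing its handle until the 30-degree mark on the swivel plate stands at the index line. Then take the thickest of the three bare aluminium cans from the drying rack and lay it in the stand's sloping cradle, flat base down against the foot stop, letting it settle in both yokes while you still hold it before you let go. The plate must still read 30 at the end; leave the other two cans and the things lying about where they are.

Things in the scene. Friction and masses are not known exactly. Their poses are not given: they have to be found in the camera images.
- can: The thickest can: bare aluminium, 40 mm thick, 150 mm long, 0.08 to 0.17 kg, lying level in one of the rack's three places (any). Origin on its axis at mid-length, the place to grip; x axis along the can, from flat base (x = -75 mm) to shoulder and narrow neck. The full-width cylinder runs from x = -75 to +53 mm; the neck is 15 mm thick. It may be rolled by any angle about x.
- can_base (a point): Centre of the thick can's flat base, 75 mm from its origin along the can's -x.
- rack: Fixed wooden drying rack, 232 mm wide (y), 94 deep (x); origin on the table under its centre. Places at y = -78, 0, +78 mm; cans lie along its x, bases towards -x (the robot). Each place is two open-topped V yokes 10 mm thick at x = -40 and +40 mm; the middle 66 mm is free underneath down to the table. The thick can's axis lies 55 mm above the table, the others' at 48 and 42.
- swivel (a joint): Reading of the swivel plate in rad (0 to 2.09); grows as it turns anticlockwise seen from above; 30 degrees = 0.524. Starts at 50 to 95 degrees, so turn it clockwise. It stays where left: turning takes 0.25 N m, about 2 N at the handle. Plate: aluminium, 156 mm across, top 31 mm above the table.
- index (a point): Index line: a black radial line on the grey foot, at its inner end by the plate's edge, 19 mm above the table. The reading is the plate's tick that stands at it. Black ticks every 10 degrees from 0 to 120, longer ones at 0, 30, 60, 90, 120, and a black dot at the inner end of the 0 tick; so 30 is the next long tick after the dotted one.
- handle (a point): Top centre of the swivel's handle: a black upright round post, 16 mm thick, top 85 mm above the table, standing 46 mm above a flat steel arm (18 mm wide, top 39 mm above the table), 118 mm from the swivel axis and turning with the plate. Pinch or push the post.
- stand: The stand's grey foot, 196 mm across, 18 mm high, fixed to the table; origin on the table, on the vertical swivel axis. x axis: the level direction in which the cradle climbs when the plate reads 30. The index line lies on its -y side; at 30 the handle is on its +y side.
- cradle (a point): Wooden cradle on the swivel plate, sloping 35 degrees, turning with the plate. Origin: where the thick can's origin lies when seated, on the swivel axis, 125 mm above the table. x: along the groove, uphill, and the seated can's x; y: across, level; z: square to the slope, out of its open side. V yokes 10 mm thick, 67 wide, at x = -40 and +40 mm, reach up to about the can's axis.
- stop (a point): On the uphill face of the cradle's foot stop, 75 mm down the groove from the cradle's origin, on the groove's axis. The stop is a plate 44 mm wide, from 48 to 2 mm below the axis; the can's base stands against it. Friction mostly keeps the can from sliding down by itself: bring it to the stop. Between the yokes 70 mm are free; the spine lies 42 mm below the can's axis.
- can_medium: 30 mm thick bare aluminium can, 150 mm long, in another place of the rack; to be left alone. Origin on its axis at mid-length, x from base to neck.
- can_slim: 22 mm thick bare aluminium can, 140 mm long, in another place of the rack; to be left alone. Origin on its axis at mid-length, x from base to neck.
- tape: Roll of paper tape lying flat, 90 mm across, 24 mm high; origin under its centre. Leave alone.
- scraper: Scraper lying flat, about 200 mm long; leave alone.
- brush: Brush lying flat, about 180 mm long; leave alone.
- paper_cup: Paper cup, 80 mm across, 100 mm high; leave alone.
- paint_jar: Jar, 68 mm across, 85 mm high; leave alone.
- eraser: Rubber eraser 60 x 30 x 18 mm; leave alone.
There are look-alikes about, which are no part of the job. Leave any orange or turquoise look-alike of the can alone.

How it is judged (in metres and radians):
On the way, in this order (a step that is already met when the one before it is completed fails the run):
1. the swivel plate is set to 30 degrees (within 4) (value of joint swivel between 0.4538 and 0.5934 rad), for 0.3 s.
2. the thick can is lifted at least 30 mm out of the rack, gripped (height (world z) of can above 0.085 m and contact force between can and rack below 0.01 N and contact force between can and the fingers above 0.5 N), for 0.1 s.
3. the can lies settled in the cradle, still, base at the foot stop, while the fingers still hold it (x of can in the frame of cradle between -0.006 and 0.006 m and y of can in the frame of cradle between -0.004 and 0.004 m and z of can in the frame of cradle between -0.004 and 0.004 m and x of can_base in the frame of cradle below -0.06 m and angle between the x axis of can and the x axis of cradle, either way round below 0.07 rad and contact force between can and stand above 0.2 N and contact force between can and the fingers above 0.5 N and linear speed of can below 0.02 m/s), for 0.3 s.
At the end, for the whole second after the job is handed in: The swivel reads 30 degrees within 4 and is still; the thick can rests, released and still, in the cradle's two yokes, its axis within 4 mm (across and in height) and 4 degrees of the groove's, flat base down and within 6 mm of the foot stop (all of step 1 and x of can in the frame of cradle between -0.006 and 0.006 m and y of can in the frame of cradle between -0.004 and 0.004 m and z of can in the frame of cradle between -0.004 and 0.004 m and x of can_base in the frame of cradle below -0.06 m and angle between the x axis of can and the x axis of cradle, either way round below 0.07 rad and contact force between can and stand above 0.2 N and linear speed of can below 0.01 m/s and velocity of joint swivel between -0.02 and 0.02 rad/s and contact force between can and the fingers below 0.05 N); the robot touches nothing.
It fails at once if one of the other two cans is moved by more than 30 mm (distance of any of can_medium, can_slim from where it was at the start of the episode above 0.03 m).
It fails at once if one of the things lying about is moved by more than 30 mm (distance of any of tape, scraper, brush, paper_cup, paint_jar, eraser from where it was at the start of the episode above 0.03 m).
It also fails if it takes over 54 s, if anything falls off the work surface, if the arm or the gripper's body presses on something with over 40 N, if the wrist force passes 120 N, or if a joint passes its speed limit or range.

## Working session

There is one attempt and no reset: what is moved stays moved. The work goes in short steps, Python scripts to look and compute and a tool call to move; the robot and the scene stay as the last step left them, time stands still between calls to the robot, and variables do not carry over. Pictures are saved under pics/ and viewed, on a budget of 10 in all, crops included, one or two more only if the job needs it, and the job is handed in when it is done.

Besides the shell and the picture viewer there is one more tool, called after "Call:" as name(argument=value, ...), one argument or row to a line, values as JSON. apply_moves: Moves the arm, as the interface text tells. Its arguments: {"type":"object","properties":{"offset":{"type":"array"},"twist":{"type":"array"},"fingers":{"type":"array"}},"required":["offset","twist","fingers"]}

```bash
mkdir -p pics; cat > h.py <<'E'
from plant import ctrl
import numpy as np, cv2
from scipy.spatial.transform import Rotation as R
def Rm(a):
    a=np.array(a)
    if a.shape==(3,3): return a
    if a.size==4: return R.from_quat(a).as_matrix()
    return R.from_euler('xyz',a.ravel(),degrees=True).as_matrix()
def cloud(im):
    d=im['depth']; v,u=np.mgrid[:d.shape[0],:d.shape[1]]
    p=np.stack([(u-im['cx'])/im['fx']*d,(v-im['cy'])/im['fy']*d,d],-1)
    w=p@Rm(im['attitude']).T+np.array(im['position']); w[d==0]=np.nan
    return w
def st():
    s=ctrl.get_state()
    print({k:np.round(s[k],4).tolist() for k in ['time_s','joint_pos','eef_pos','ee_rot','contact_force','grip_width']})
    return s
E
python3 - <<'E'
from h import *
st(); print(ctrl.hold_point_z)
ims=[]
for n in ['top','side']:
    im=ctrl.get_image(n); print(n,im['position'],im['attitude'],im['fx'],im['cx'],im['cy'],(im['depth']==0).mean())
    np.savez(n+'0.npz',**im); cv2.imwrite(f'pics/{n}0.png',cv2.resize(im['frame'],(800,600)))
E
```

```text
{'time_s': 0.0, 'joint_pos': [-74.2509, 15.1695, 91.981, 0.0005, 72.9781, -2.1136], 'eef_pos': [0.2069, -0.6418, 0.23], 'ee_rot': [-179.8716, -0.0052, 17.8626], 'contact_force': [0.8171, -0.4314, 0.8826], 'grip_width': 0.0857}
0.0187
top [0.33355006 0.05018266 1.33438549] [-171.69400734    1.02731604  -91.02593097] 384.2750219303743 256.2303066827088 191.1672135263825 0.0038655598958333335
side [ 0.40431471 -0.60445743  0.86573263] [-138.68320222    1.00797077  -11.70172417] 359.43093172098037 251.64587756518722 190.81583678089982 0.004130045572916667
```

View pics/top0.png

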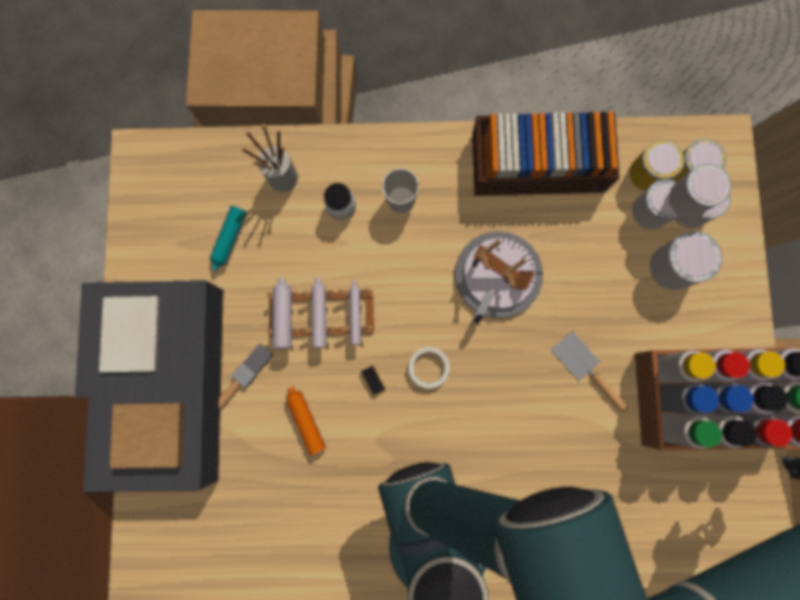

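View pics/side0.png

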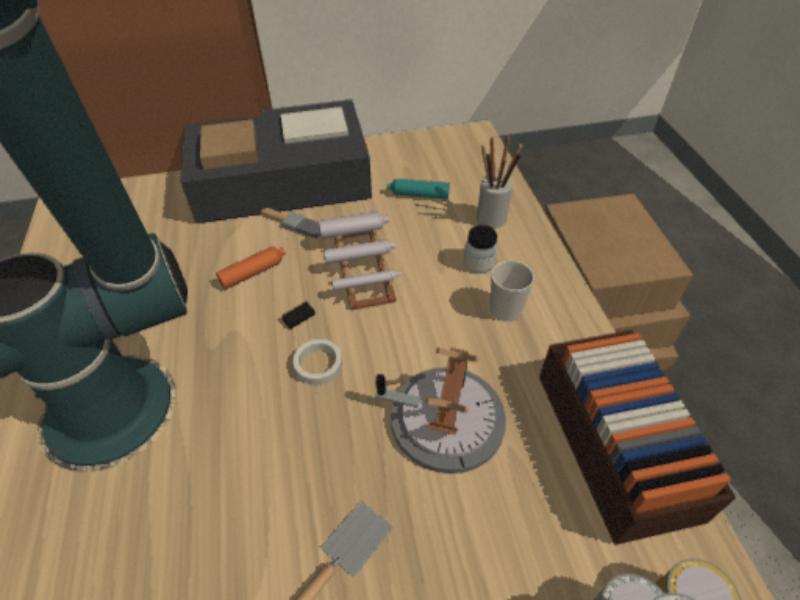

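The top view (800x600 px) shows the thick can as the leftmost one at (283,313), in the rack at about (320,313). The stand is at (498,273) with its black post at (478,318). The side view shows the index line at about (462,462) and the post at (381,384). Next I'll measure these.

```bash
cat > m.py <<'E'
from h import *
L=lambda n:dict(np.load(n+'0.npz'))
def circ(p):
    A=np.c_[2*p,np.ones(len(p))]; s=np.linalg.lstsq(A,(p**2).sum(1),rcond=None)[0]; return s[:2],np.sqrt(s[2]+s[0]**2+s[1]**2)
T,S=L('top'),L('side')
def at(w,u,v): return w[int(v*.64),int(u*.64)]
for n,im,c,hd in (('top',T,(498,300),(478,316)),('side',S,(445,415),(381,380))):
    w=cloud(im); print(n,'post area',at(w,*hd).round(3))
    c0=at(w,498,273)[:2] if n=='top' else np.nanmean(w[230:310,255:320].reshape(-1,3),0)[:2]
    q=w.reshape(-1,3); r=np.hypot(*(q[:,:2]-c0).T)
    q=q[(r<.17)&np.isfinite(q[:,2])]
    f=q[(q[:,2]>.012)&(q[:,2]<.04)][:,:2]
    m=np.zeros(0)
    hull=cv2.convexHull((f*1e4).astype(np.int32))
    print(' foot enclosing',cv2.minEnclosingCircle(f.astype(np.float32)),len(f))
    pl=q[(q[:,2]>.025)&(q[:,2]<.036)]; print(' plate median z',np.median(pl[:,2]),cv2.minEnclosingCircle(pl[:,:2].astype(np.float32)))
    po=q[(q[:,2]>.055)]; 
    print(' high',len(po)); 
    fr=im['frame'].reshape(-1,3)
    b=(fr.max(1)<60); ww=w.reshape(-1,3); k=b&(ww[:,2]>.06)&(ww[:,2]<.1)&(np.hypot(*(ww[:,:2]-c0).T)<.2)
    print(' black high',k.sum(),ww[k].mean(0),ww[k].min(0),ww[k].max(0))
    # cans: 
    rk=at(w,318,313)[:2] if n=='top' else at(w,358,252)[:2]
    k=(np.abs(ww[:,:2]-rk)<.16).all(1)&(ww[:,2]>.03); 
    sat=fr.max(1).astype(int)-fr.min(1); k&=sat<40
    k=k.reshape(384,512).astype(np.uint8); nn,lab,stt,_=cv2.connectedComponentsWithStats(k)
    for i in range(1,nn):
        if stt[i,4]<60: continue
        p=w[lab==i]; mu=p.mean(0); d=np.linalg.svd(p-mu,full_matrices=False)[2][0]; d*=np.sign(d[0])
        t=(p-mu)@d; print(' comp',stt[i,4],mu.round(4),d.round(3),'range',t.min().round(3),t.max().round(3),'zmax',np.percentile(p[:,2],[50,98]).round(4))
# orthoview
def ortho(im,z,c,h=.15,N=600):
    g=np.linspace(-h,h,N); X,Y=np.meshgrid(g,-g)  # col=+x,row up=+y
    p=np.stack([X+c[0],Y+c[1],np.full_like(X,z)],-1)-im['position']
    p=p@Rm(im['attitude']); u=p[...,0]/p[...,2]*im['fx']+im['cx']; v=p[...,1]/p[...,2]*im['fy']+im['cy']
    return cv2.remap(im['frame'],u.astype(np.float32),v.astype(np.float32),cv2.INTER_CUBIC)
E
python3 m.py
```

```text
top post area [ 0.478 -0.09   0.08 ]
 foot enclosing ((0.5672187209129333, -0.14071251451969147), 0.11157763749361038) 1896
 plate median z 0.031104665708908352 ((0.5700995326042175, -0.14889395236968994), 0.09964407235383987)
 high 490
 black high 122 [ 0.73593437 -0.13960172  0.0825356 ] [ 0.46857194 -0.19000657  0.06101356] [ 0.77019809 -0.08708443  0.09990874]
 comp 496 [0.4885 0.3225 0.0698] [ 1.     0.02  -0.018] range -0.068 0.082 zmax [0.0713 0.0786]
 comp 368 [0.4895 0.246  0.059 ] [ 1.     0.016 -0.019] range -0.069 0.08 zmax [0.0596 0.067 ]
 comp 251 [0.4906 0.1692 0.0499] [ 0.999  0.024 -0.022] range -0.065 0.073 zmax [0.0505 0.0566]
side post area [ 0.472 -0.099  0.084]
 foot enclosing ((0.5645530223846436, -0.14127299189567566), 0.11210227757692337) 3265
 plate median z 0.03029031865739895 ((0.5559053421020508, -0.13593155145645142), 0.10200436413288116)
 high 789
 black high 414 [ 0.73359747 -0.16190423  0.08297724] [ 0.46667814 -0.22987703  0.06007881] [ 0.77142559 -0.08949569  0.0999783 ]
 comp 480 [0.4883 0.3167 0.0642] [ 1.     0.025 -0.007] range -0.069 0.081 zmax [0.0662 0.0761]
 comp 391 [0.4887 0.2423 0.0551] [ 1.     0.018 -0.01 ] range -0.069 0.08 zmax [0.0567 0.0639]
 comp 270 [0.4897 0.1662 0.0475] [ 1.     0.023 -0.006] range -0.064 0.075 zmax [0.0488 0.0545]
```

```bash
cat > m2.py <<'E'
import sys,io,contextlib
with contextlib.redirect_stdout(io.StringIO()):
    from m import *
from scipy.optimize import minimize
for n,im in (('top',T),('side',S)):
    q=cloud(im).reshape(-1,3); 
    for lo,hi,rad in ((.012,.024,.098),(.028,.035,.078)):
        p=q[(q[:,2]>lo)&(q[:,2]<hi)][:,:2]
        best=max(((( (r:=np.hypot(*(p-[x,y]).T))<rad).sum()-2*((r>rad+.001)&(r<rad+.012)).sum(),x,y) for x in np.arange(.54,.61,.001) for y in np.arange(-.17,-.11,.001)))
        print(n,rad,best)
c=(.567,-.143)
a=np.hstack([cv2.resize(ortho(im,.031,c,h=.13),(400,400)) for im in (T,S)])
cv2.imwrite('pics/ortho.png',a)
E
python3 m2.py
```

```text
top 0.098 (np.int64(787), np.float64(0.5780000000000001), np.float64(-0.149))
top 0.078 (np.int64(844), np.float64(0.5780000000000001), np.float64(-0.15))
side 0.098 (np.int64(1241), np.float64(0.5780000000000001), np.float64(-0.148))
side 0.078 (np.int64(1689), np.float64(0.5780000000000001), np.float64(-0.148))
```

View pics/ortho.png

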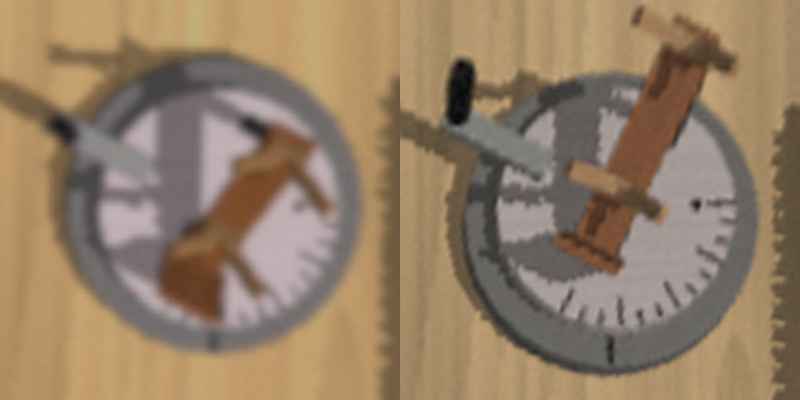

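The ortho views show the index line at the bottom (611,348), the dotted 0 tick on the right (700,203) and the handle at upper left. So the reading is about 90 degrees. I'll refine it with a polar unwrap.

```bash
cat > pol.py <<'E'
from h import *
C=np.array([.578,-.1485])
def prof(im,z,r0,r1,a):
    r=np.linspace(r0,r1,12); A,Rr=np.meshgrid(np.radians(a),r)
    p=np.stack([C[0]+Rr*np.cos(A),C[1]+Rr*np.sin(A),np.full_like(A,z)],-1)-im['position']
    p=p@Rm(im['attitude']); u=p[...,0]/p[...,2]*im['fx']+im['cx']; v=p[...,1]/p[...,2]*im['fy']+im['cy']
    return cv2.remap(im['frame'],u.astype(np.float32),v.astype(np.float32),cv2.INTER_CUBIC).mean(2).mean(0)
def ticks(im,r0=.062,r1=.068,z=.031,lo=-160,hi=30):
    from scipy.signal import find_peaks
    a=np.arange(lo,hi,.25); b=-cv2.GaussianBlur(prof(im,z,r0,r1,a)[None].astype(np.float32),(1,1),0)[0]
    b=cv2.GaussianBlur(b[None],(0,0),3)[0]; k,pr=find_peaks(b,prominence=6); return [(float(a[i]),round(float(x))) for i,x in zip(k,pr['prominences'])]
def report(im):
    print('long r58-62',ticks(im,.059,.062)); print('all r70-74',ticks(im,.069,.074))
    print('index',ticks(im,.082,.092,.0185))
if __name__=='__main__':
    for n in ('side','top'): report(dict(np.load(n+'0.npz')))
E
python3 pol.py
```

```text
long r58-62 [(-142.25, 17), (-118.75, 43), (-88.0, 57), (-57.25, 64), (-27.25, 55), (3.25, 49)]
all r70-74 [(-118.5, 60), (-108.25, 54), (-98.25, 56), (-88.0, 64), (-77.75, 74), (-67.5, 66), (-57.75, 63), (-47.25, 57), (-37.0, 54), (-27.5, 60), (-17.0, 52), (-6.75, 49), (3.25, 50)]
index [(-91.0, 51)]
long r58-62 [(-94.75, 78), (-64.0, 81), (-27.75, 15), (16.75, 10)]
all r70-74 [(-155.0, 23), (-116.25, 8), (-91.75, 86), (-76.75, 16), (-66.75, 22), (-57.0, 26), (-46.75, 12), (-37.25, 14), (-28.0, 28), (-17.75, 17), (1.5, 76)]
index [(-90.0, 26), (-28.75, 8), (-18.5, 8)]
```

```bash
cat > plan.py <<'E'
from h import *
def plan(tgts,g,start=None,dec=2):
    """tgts: list of (pos, euler deg, nrows)"""
    s=ctrl.get_state(); p=np.array(s['eef_pos']) if start is None else np.array(start[0]); r=R.from_euler('xyz',s['ee_rot'] if start is None else start[1],degrees=True)
    off=[];tw=[]
    for q,e,n in tgts:
        q=np.array(q); e=R.from_euler('xyz',e,degrees=True); rv=(r.inv()*e).as_rotvec(); p0,r0=p.copy(),r
        for i in range(1,n+1):
            w=p0+(q-p0)*i/n; rr=r0*R.from_rotvec(rv*i/n)
            o=np.round(r.inv().apply(w-p)*100,dec); t=np.round((r.inv()*rr).as_rotvec(),3)
            off.append(o.tolist()); tw.append(t.tolist()); p=p+r.apply(o/100); r=r*R.from_rotvec(t)
    print('"offset":',off,'\n"twist":',tw,'\n"fingers":',[g]*len(off)); print(len(off),p.round(4),r.as_euler('xyz',degrees=True).round(2))
E
python3 - <<'E'
from plan import *
for n in ('top','side'):
    im=dict(np.load(n+'0.npz')); w=cloud(im).reshape(-1,3); f=im['frame'].reshape(-1,3).max(1)
    k=(f<70)&(np.hypot(w[:,0]-.473,w[:,1]+.095)<.03)&(w[:,2]>.05); p=w[k]; print(n,k.sum(),p.min(0).round(4),p.max(0).round(4),p[p[:,2]>.075].mean(0).round(4))
plan([((.473,-.095,.15),(180,0,153),15)],-1,dec=1)
E
```

```text
top 15 [ 0.4663 -0.099   0.0633] [ 0.4779 -0.0871  0.0879] [ 0.4737 -0.0928  0.0842]
side 57 [ 0.4666 -0.1017  0.0502] [ 0.4805 -0.0895  0.087 ] [ 0.4727 -0.0961  0.0828]
"offset": [[2.8, -2.9, 0.5], [3.2, -2.5, 0.6], [3.6, -1.9, 0.5], [3.8, -1.3, 0.6], [4.0, -0.7, 0.5], [4.1, -0.1, 0.5], [4.0, 0.6, 0.6], [3.9, 1.1, 0.5], [3.6, 1.8, 0.5], [3.3, 2.3, 0.6], [3.0, 2.8, 0.5], [2.4, 3.3, 0.5], [1.9, 3.6, 0.6], [1.3, 3.8, 0.5], [0.7, 4.0, 0.5]] 
"twist": [[-0.0, -0.0, -0.157], [-0.0, -0.0, -0.157], [-0.0, -0.001, -0.158], [-0.0, 0.0, -0.157], [-0.0, 0.0, -0.157], [-0.0, -0.0, -0.157], [-0.0, -0.0, -0.158], [-0.0, -0.001, -0.157], [-0.001, 0.0, -0.157], [0.0, 0.0, -0.157], [0.0, -0.0, -0.158], [0.0, -0.0, -0.157], [0.0, -0.0, -0.157], [0.0, -0.0, -0.157], [0.0, -0.001, -0.158]] 
"fingers": [-1, -1, -1, -1, -1, -1, -1, -1, -1, -1, -1, -1, -1, -1, -1]
15 [ 0.4735 -0.0952  0.1504] [1.7999e+02 2.0000e-02 1.5303e+02]
```

Call:
apply_moves(
  offset=[
    [2.8,-2.9,0.5],
    [3.2,-2.5,0.6],
    [3.6,-1.9,0.5],
    [3.8,-1.3,0.6],
    [4.0,-0.7,0.5],
    [4.1,-0.1,0.5],
    [4.0,0.6,0.6],
    [3.9,1.1,0.5],
    [3.6,1.8,0.5],
    [3.3,2.3,0.6],
    [3.0,2.8,0.5],
    [2.4,3.3,0.5],
    [1.9,3.6,0.6],
    [1.3,3.8,0.5],
    [0.7,4.0,0.5],
  ],
  twist=[
    [0,0,-0.157],
    [0,0,-0.157],
    [0,0,-0.157],
    [0,0,-0.157],
    [0,0,-0.157],
    [0,0,-0.157],
    [0,0,-0.157],
    [0,0,-0.157],
    [0,0,-0.157],
    [0,0,-0.157],
    [0,0,-0.157],
    [0,0,-0.157],
    [0,0,-0.157],
    [0,0,-0.157],
    [0,0,-0.157],
  ],
  fingers=[-1,-1,-1,-1,-1,-1,-1,-1,-1,-1,-1,-1,-1,-1,-1],
)

```text
time_s: 1.98
eef_pos: [0.4578, -0.0683, 0.1435]
ee_rot: [179.7, -0.5, 156.9]
contact_force: [0.9, 0.1, 0.5]
grip_width: 0.0855
```

```bash
python3 - <<'E'
from plan import *
st(); plan([((.473,-.095,.12),(180,0,153),2),((.473,-.095,.055),(180,0,153),3)],-1,dec=2)
E
```

```text
{'time_s': 1.975, 'joint_pos': [-11.8765, -3.6309, 122.1563, 0.467, 61.8581, -79.0327], 'eef_pos': [0.4578, -0.0683, 0.1435], 'ee_rot': [179.6703, -0.4553, 156.9358], 'contact_force': [0.8894, 0.0969, 0.4996], 'grip_width': 0.0855}
"offset": [[-1.23, -0.94, 1.16], [-1.26, -0.89, 1.16], [-0.0, -0.0, 2.17], [-0.0, -0.0, 2.17], [-0.0, -0.0, 2.16]] 
"twist": [[0.003, -0.004, 0.034], [0.002, -0.004, 0.035], [0.0, -0.0, -0.0], [0.0, -0.0, -0.0], [0.0, -0.0, -0.0]] 
"fingers": [-1, -1, -1, -1, -1]
5 [ 0.473 -0.095  0.055] [ 1.7997e+02 -1.0000e-02  1.5298e+02]
```

Call:
apply_moves(
  offset=[
    [-1.2,-0.9,1.2],
    [-1.2,-0.9,1.2],
    [0,0,0],
    [0,0,0],
  ],
  twist=[
    [0,0,0.034],
    [0,0,0.034],
    [0,0,0],
    [0,0,0],
  ],
  fingers=[-1,-1,-1,-1],
)

```text
time_s: 2.48
eef_pos: [0.4719, -0.0949, 0.1164]
ee_rot: [179.8, -0.7, 152.9]
contact_force: [0.0, 0.1, 0.1]
grip_width: 0.0853
```

```bash
python3 - <<'E'
from plan import *
st(); plan([((.473,-.095,.055),(180,0,153),4)],-1,dec=2)
E
```

```text
{'time_s': 2.475, 'joint_pos': [-14.6116, 0.4242, 121.3942, 0.4488, 58.7795, -77.7102], 'eef_pos': [0.4719, -0.0949, 0.1164], 'ee_rot': [179.7548, -0.6662, 152.8655], 'contact_force': [0.0477, 0.094, 0.0935], 'grip_width': 0.0853}
"offset": [[-0.04, 0.0, 1.53], [-0.04, 0.01, 1.54], [-0.04, 0.01, 1.53], [-0.03, 0.0, 1.54]] 
"twist": [[0.001, -0.003, -0.001], [0.001, -0.003, -0.0], [0.001, -0.003, -0.001], [0.001, -0.003, -0.0]] 
"fingers": [-1, -1, -1, -1]
4 [ 0.473 -0.095  0.055] [1.7998e+02 2.0000e-02 1.5298e+02]
```

Descend, then close partly in the same call.

Call:
apply_moves(
  offset=[
    [0,0,1.5],
    [0,0,1.5],
    [0,0,1.5],
    [0,0,1.5],
    [0,0,0],
    [0,0,0],
    [0,0,0],
    [0,0,0],
    [0,0,0],
    [0,0,0],
  ],
  twist=[
    [0,-0.003,0],
    [0,-0.003,0],
    [0,-0.003,0],
    [0,-0.003,0],
    [0,0,0],
    [0,0,0],
    [0,0,0],
    [0,0,0],
    [0,0,0],
    [0,0,0],
  ],
  fingers=[-1,-1,-1,-1,-1,1,1,1,1,1],
)

```text
time_s: 3.72
eef_pos: [0.4708, -0.0948, 0.0529]
ee_rot: [179.7, 0.1, 152.8]
contact_force: [1.0, 1.2, -4.4]
grip_width: 0.0145
```

```bash
python3 - <<'E'
from plan import *
s=st(); p=np.array(s['eef_pos']); C=np.array([.578,-.1485])
d=p[:2]-C; a=np.degrees(np.arctan2(d[1],d[0])); r=np.hypot(*d); print('ang',a,'r',r)
y=s['ee_rot'][2]; n=16; D=55
plan([((C[0]+.118*np.cos(np.radians(a-D*i/n)),C[1]+.118*np.sin(np.radians(a-D*i/n)),p[2]),(180,0,y-D*i/n),1) for i in range(1,n+1)],1)
E
```

```text
{'time_s': 3.725, 'joint_pos': [-14.5366, 4.8021, 124.7234, 0.3287, 50.3397, -77.4992], 'eef_pos': [0.4708, -0.0948, 0.0529], 'ee_rot': [179.7234, 0.0762, 152.7529], 'contact_force': [0.9762, 1.1621, -4.4267], 'grip_width': 0.0145}
ang 153.37762928839967 r 0.1199027723503458
"offset": [[-0.2, 0.71, 0.0], [-0.02, 0.71, 0.0], [-0.01, 0.71, 0.0], [-0.01, 0.7, 0.0], [-0.02, 0.71, 0.0], [-0.01, 0.71, 0.0], [-0.02, 0.71, 0.0], [-0.01, 0.7, 0.0], [-0.01, 0.71, 0.0], [-0.02, 0.71, 0.0], [-0.01, 0.71, 0.0], [-0.01, 0.7, 0.0], [-0.02, 0.71, 0.0], [-0.01, 0.71, 0.0], [-0.01, 0.71, 0.0], [-0.02, 0.71, 0.0]] 
"twist": [[0.005, 0.001, 0.06], [-0.0, 0.0, 0.06], [-0.0, 0.0, 0.06], [-0.0, 0.0, 0.06], [-0.0, 0.0, 0.06], [-0.0, 0.0, 0.06], [-0.0, 0.0, 0.06], [-0.0, 0.0, 0.06], [-0.0, 0.0, 0.06], [-0.0, 0.0, 0.06], [-0.0, 0.0, 0.06], [0.0, 0.0, 0.06], [0.0, 0.0, 0.06], [0.0, 0.0, 0.06], [0.0, 0.0, 0.06], [0.0, 0.0, 0.06]] 
"fingers": [1, 1, 1, 1, 1, 1, 1, 1, 1, 1, 1, 1, 1, 1, 1, 1]
16 [ 0.5609 -0.0318  0.0529] [1.800e+02 1.000e-02 9.775e+01]
```

Call:
apply_moves(
  offset=[
    [0,0.7,0],
    [-0.02,0.7,0],
    [-0.02,0.7,0],
    [-0.02,0.7,0],
    [-0.02,0.7,0],
    [-0.02,0.7,0],
    [-0.02,0.7,0],
    [-0.02,0.7,0],
    [0,0,0],
  ],
  twist=[
    [0,0,0.06],
    [0,0,0.06],
    [0,0,0.06],
    [0,0,0.06],
    [0,0,0.06],
    [0,0,0.06],
    [0,0,0.06],
    [0,0,0.06],
    [0,0,0],
  ],
  fingers=[1,1,1,1,1,1,1,1,1],
)

```text
time_s: 4.85
eef_pos: [0.507, -0.051, 0.0529]
ee_rot: [179.8, -0.1, 124.8]
contact_force: [1.6, 2.4, -3.4]
grip_width: 0.0145
```

```bash
cat > arc.py <<'E'
from plan import *
import sys
s=st(); p=np.array(s['eef_pos']); C=np.array([.578,-.1485])
d=p[:2]-C; a=np.degrees(np.arctan2(d[1],d[0])); r=np.hypot(*d); print('ang',a,'r',r)
y=s['ee_rot'][2]; n=int(sys.argv[2]); D=float(sys.argv[1])
plan([((C[0]+.118*np.cos(np.radians(a-D*i/n)),C[1]+.118*np.sin(np.radians(a-D*i/n)),p[2]),(180,0,a-D*i/n),1) for i in range(1,n+1)],1)
E
python3 arc.py 34 9
```

```text
{'time_s': 4.85, 'joint_pos': [-8.6647, 7.8717, 121.2533, 0.2215, 50.8062, -43.6359], 'eef_pos': [0.507, -0.051, 0.0529], 'ee_rot': [179.8318, -0.077, 124.8315], 'contact_force': [1.5838, 2.4477, -3.3979], 'grip_width': 0.0145}
ang 126.06862212301927 r 0.12059643556923995
"offset": [[-0.27, 0.78, 0.0], [-0.02, 0.78, 0.0], [-0.03, 0.78, 0.0], [-0.03, 0.78, 0.0], [-0.02, 0.77, 0.0], [-0.03, 0.78, 0.0], [-0.02, 0.78, 0.0], [-0.03, 0.78, 0.0], [-0.02, 0.77, 0.0]] 
"twist": [[0.003, -0.001, 0.044], [-0.0, -0.0, 0.066], [-0.0, -0.0, 0.066], [-0.0, -0.0, 0.066], [-0.0, -0.0, 0.066], [-0.0, -0.0, 0.066], [-0.0, -0.0, 0.066], [-0.0, -0.0, 0.066], [-0.0, -0.0, 0.066]] 
"fingers": [1, 1, 1, 1, 1, 1, 1, 1, 1]
9 [ 0.5737 -0.0305  0.0529] [-1.7998e+02 -2.0000e-02  9.2060e+01]
```

Call:
apply_moves(
  offset=[
    [-0.1,0.78,0],
    [-0.02,0.78,0],
    [-0.02,0.78,0],
    [-0.02,0.78,0],
    [-0.02,0.78,0],
    [-0.02,0.78,0],
    [-0.02,0.78,0],
    [-0.02,0.78,0],
    [-0.02,0.78,0],
    [0,0,0],
  ],
  twist=[
    [0,0,0.05],
    [0,0,0.066],
    [0,0,0.066],
    [0,0,0.066],
    [0,0,0.066],
    [0,0,0.066],
    [0,0,0.066],
    [0,0,0.066],
    [0,0,0.066],
    [0,0,0],
  ],
  fingers=[1,1,1,1,1,1,1,1,1,1],
)

```text
time_s: 6.1
eef_pos: [0.5724, -0.0269, 0.053]
ee_rot: [180.0, -0.3, 91.6]
contact_force: [3.5, 1.9, -2.9]
grip_width: 0.0144
```

```bash
python3 arc.py 2 1; python3 - <<'E'
from pol import *
im=ctrl.get_image('side'); np.savez('side1.npz',**im); report(im)
im=ctrl.get_image('top'); np.savez('top1.npz',**im); report(im)
E
```

```text
{'time_s': 6.1, 'joint_pos': [-5.383, 14.1825, 113.541, 0.4198, 52.2882, -7.2483], 'eef_pos': [0.5724, -0.0269, 0.053], 'ee_rot': [179.9704, -0.331, 91.6085], 'contact_force': [3.4789, 1.8768, -2.9335], 'grip_width': 0.0144}
ang 92.64969770220989 r 0.12173081399655049
"offset": [[-0.37, 0.42, -0.0]] 
"twist": [[0.0, -0.006, 0.017]] 
"fingers": [1]
1 [ 0.5767 -0.0305  0.0529] [1.7997e+02 1.0000e-02 9.0630e+01]
long r58-62 [(-147.25, 60), (-117.0, 67), (-87.0, 56), (-56.5, 66), (-25.0, 6), (-6.75, 7), (18.75, 49)]
all r70-74 [(-157.0, 49), (-147.25, 75), (-137.25, 73), (-127.0, 66), (-117.0, 69), (-107.0, 76), (-97.0, 73), (-86.75, 68), (-76.75, 67), (-66.5, 72), (-56.25, 61), (19.5, 49)]
index [(-91.0, 55), (24.0, 29)]
long r58-62 [(-148.5, 37), (-114.75, 29), (-85.75, 24), (-55.75, 42), (-4.25, 56)]
all r70-74 [(-155.5, 20), (-145.0, 21), (-134.75, 25), (-125.5, 15), (-115.0, 15), (-105.5, 22), (-95.0, 15), (-85.5, 31), (-75.5, 15), (-65.75, 24), (-55.75, 23), (-16.5, 11), (-4.0, 14), (21.75, 12)]
index [(-90.0, 26), (-34.5, 12), (-5.75, 24), (15.5, 17)]
```

Call:
apply_moves(
  offset=[
    [-0.05,0.45,0],
    [-0.03,0.45,0],
    [0,0,0],
    [0,0,0],
  ],
  twist=[
    [0,0,0.03],
    [0,0,0.03],
    [0,0,0],
    [0,0,0],
  ],
  fingers=[1,1,1,1],
)

```text
time_s: 6.7
eef_pos: [0.5801, -0.0267, 0.053]
ee_rot: [-179.9, -0.4, 88.0]
contact_force: [0.9, 3.3, -1.7]
grip_width: 0.0145
```

```bash
python3 arc.py 2 1; python3 - <<'E'
from pol import *
im=ctrl.get_image('side'); np.savez('side1.npz',**im); report(im)
im=ctrl.get_image('top'); np.savez('top1.npz',**im); report(im)
E
```

```text
{'time_s': 6.7, 'joint_pos': [-5.3465, 14.9982, 112.4924, 0.541, 52.6434, -3.7042], 'eef_pos': [0.5801, -0.0267, 0.053], 'ee_rot': [-179.8927, -0.4371, 88.0285], 'contact_force': [0.8929, 3.2975, -1.7363], 'grip_width': 0.0145}
ang 88.99631679230484 r 0.12185630564989662
"offset": [[-0.39, 0.42, -0.0]] 
"twist": [[-0.002, -0.008, 0.018]] 
"fingers": [1]
1 [ 0.5842 -0.0307  0.0529] [1.8e+02 2.0e-02 8.7e+01]
long r58-62 [(-151.25, 60), (-121.0, 66), (-90.5, 66), (-60.5, 61), (15.5, 45)]
all r70-74 [(-150.5, 61), (-140.75, 59), (-130.75, 68), (-120.75, 63), (-110.75, 68), (-100.75, 69), (-90.5, 70), (-80.5, 68), (-70.25, 63), (-60.25, 74), (17.75, 62)]
index [(-91.0, 55), (20.75, 42)]
long r58-62 [(-153.0, 27), (-119.5, 25), (-89.25, 24), (-59.0, 19), (-12.0, 108)]
all r70-74 [(-149.25, 16), (-138.75, 29), (-129.0, 21), (-118.75, 15), (-109.25, 21), (-98.75, 19), (-89.5, 28), (-79.25, 23), (-69.5, 20), (-59.25, 31), (-19.0, 17), (-1.5, 50)]
index [(-89.75, 25), (-37.5, 8), (-4.75, 11), (16.0, 13)]
```

Reading is about 30 in both views. Release, then rise.

Call:
apply_moves(
  offset=[
    [0,0,0],
    [0,0,0],
    [0,0,0],
    [0,0,0],
    [0,0,0],
    [0,0,-3],
    [0,0,-4],
    [0,0,-5],
    [0,0,-4],
    [0,0,0],
  ],
  twist=[
    [0,0,0],
    [0,0,0],
    [0,0,0],
    [0,0,0],
    [0,0,0],
    [0,0,0],
    [0,0,0],
    [0,0,0],
    [0,0,0],
    [0,0,0],
  ],
  fingers=[-1,-1,-1,-1,-1,-1,-1,-1,-1,-1],
)

```text
time_s: 8.05
eef_pos: [0.5786, -0.0298, 0.2168]
ee_rot: [-179.6, -0.3, 88.0]
contact_force: [-0.2, 0.5, -0.2]
grip_width: 0.0854
```

```bash
cat > can.py <<'E'
from h import *
from scipy.optimize import least_squares
def fit(im,x0,n,rad=.020,L=(-.068,.048)):
    """cylinder fit near x0: params x along known?, returns axis point at given and dir"""
    w=cloud(im).reshape(-1,3); f=im['frame'].reshape(-1,3).astype(int); w=w[(f.max(1)-f.min(1)<45)]
    w=w[np.isfinite(w).all(1)]
    c=np.array(x0[:3]); d=np.array(x0[3:])
    for it in range(6):
        t=(w-c)@d; r=np.linalg.norm(w-c-np.outer(t,d),axis=1)
        q=w[(np.abs(r-rad)<(.012 if it<2 else .006))&(t>L[0])&(t<L[1])]
        def e(v):
            cc=c+np.r_[0,v[:2]] ; dd=np.r_[1,d[1:]/d[0]+v[2:]]; dd/=np.linalg.norm(dd)
            return np.linalg.norm(np.cross(q-cc,dd),axis=1)-rad
        s=least_squares(e,[0,0,0,0],loss='soft_l1',f_scale=.001); v=s.x
        c=c+np.r_[0,v[:2]]; d=np.r_[1,d[1:]/d[0]+v[2:]]; d/=np.linalg.norm(d)
    t=(w-c)@d; r=np.linalg.norm(w-c-np.outer(t,d),axis=1); q=t[(r<rad+.004)&(np.abs(t)<.11)]
    print(n,'axis at x=%.3f:'%c[0],c.round(4),d.round(4),len(s.fun),'rms',np.sqrt((s.fun**2).mean()).round(4),'ends',np.percentile(q,[0,.5,99.5,100]).round(4))
    return c,d
E
python3 - <<'E'
from can import *; from plan import plan
st()
for n in ('top','side'):
    fit(dict(np.load(n+'0.npz')),[.49,.322,.055,1,.02,0],n)
from pol import report
im=ctrl.get_image('side'); report(im); cv2.imwrite('pics/a.png',cv2.resize(im['frame'],(800,600)))
E
```

```text
{'time_s': 8.05, 'joint_pos': [-5.5605, 5.6593, 104.5441, 0.2708, 70.2301, -3.6423], 'eef_pos': [0.5786, -0.0298, 0.2168], 'ee_rot': [-179.5833, -0.2812, 87.9882], 'contact_force': [-0.1815, 0.465, -0.2013], 'grip_width': 0.0854}
top axis at x=0.490: [0.49   0.3257 0.0546] [ 0.9998  0.0172 -0.0097] 416 rms 0.002 ends [-0.07   -0.0698  0.0785  0.08  ]
side axis at x=0.490: [0.49   0.3287 0.0544] [0.9998 0.0178 0.002 ] 399 rms 0.0019 ends [-0.0707 -0.0705  0.077   0.0792]
long r58-62 [(-151.25, 59), (-121.0, 64), (-90.25, 62), (-60.25, 64), (15.75, 43)]
all r70-74 [(-150.5, 60), (-140.5, 60), (-130.75, 68), (-120.5, 70), (-110.75, 67), (-100.75, 67), (-90.5, 69), (-80.5, 68), (-70.25, 61), (-60.0, 65), (17.75, 62)]
index [(-91.0, 54), (20.25, 39)]
```

```bash
python3 - <<'E'
from plan import *
e=(180,-20,181); z=R.from_euler('xyz',e,degrees=True).as_matrix()[:,2]; O=np.array([.4945,.327,.0545]); g=O+.0217*z; print(z,g)
plan([(g-.12*z,e,14)],-.5,dec=1)
E
```

```text
[-0.34196805 -0.00596907 -0.93969262] [0.48707929 0.32687047 0.03410867]
"offset": [[2.5, -0.4, 0.5], [2.6, -0.2, 0.6], [2.5, 0.2, 0.6], [2.5, 0.5, 0.6], [2.4, 0.8, 0.7], [2.4, 1.0, 0.7], [2.1, 1.3, 0.7], [2.0, 1.6, 0.7], [1.7, 1.8, 0.7], [1.6, 2.0, 0.7], [1.2, 2.2, 0.7], [1.0, 2.3, 0.7], [0.8, 2.5, 0.7], [0.4, 2.5, 0.6]] 
"twist": [[0.02, 0.018, -0.115], [0.02, 0.019, -0.114], [0.02, 0.018, -0.115], [0.02, 0.018, -0.115], [0.02, 0.018, -0.114], [0.019, 0.018, -0.115], [0.02, 0.019, -0.115], [0.02, 0.018, -0.114], [0.02, 0.018, -0.115], [0.02, 0.019, -0.115], [0.02, 0.018, -0.114], [0.02, 0.018, -0.115], [0.02, 0.018, -0.115], [0.02, 0.019, -0.114]] 
"fingers": [-0.5, -0.5, -0.5, -0.5, -0.5, -0.5, -0.5, -0.5, -0.5, -0.5, -0.5, -0.5, -0.5, -0.5]
14 [0.5278 0.328  0.1465] [-179.97  -20.02 -179.02]
```

Call:
apply_moves(
  offset=[
    [2.5,-0.4,0.5],
    [2.6,-0.2,0.6],
    [2.5,0.2,0.6],
    [2.5,0.5,0.6],
    [2.4,0.8,0.7],
    [2.4,1.0,0.7],
    [2.1,1.3,0.7],
    [2.0,1.6,0.7],
    [1.7,1.8,0.7],
    [1.6,2.0,0.7],
    [1.2,2.2,0.7],
    [1.0,2.3,0.7],
    [0.8,2.5,0.7],
    [0.4,2.5,0.6],
    [0,0,0],
  ],
  twist=[
    [0.02,0.018,-0.115],
    [0.02,0.018,-0.115],
    [0.02,0.018,-0.115],
    [0.02,0.018,-0.115],
    [0.02,0.018,-0.115],
    [0.02,0.018,-0.115],
    [0.02,0.018,-0.115],
    [0.02,0.018,-0.115],
    [0.02,0.018,-0.115],
    [0.02,0.018,-0.115],
    [0.02,0.018,-0.115],
    [0.02,0.018,-0.115],
    [0.02,0.018,-0.115],
    [0.02,0.018,-0.115],
    [0,0,0],
  ],
  fingers=[-0.5,-0.5,-0.5,-0.5,-0.5,-0.5,-0.5,-0.5,-0.5,-0.5,-0.5,-0.5,-0.5,-0.5,-0.5],
)

```text
time_s: 9.98
eef_pos: [0.4946, 0.3316, 0.1125]
ee_rot: [-179.8, -23.4, -175.9]
contact_force: [-0.6, 0.0, 0.3]
grip_width: 0.0637
```

```bash
python3 - <<'E'
from plan import *
s=st()
e=(180,-20,181); z=R.from_euler('xyz',e,degrees=True).as_matrix()[:,2]; O=np.array([.4945,.327,.0545]); g=O+.0217*z; print(z,g)
plan([(g-.08*z,e,3)],-.5,dec=2)
im=ctrl.get_image('top'); cv2.imwrite('pics/b.png',np.hstack([cv2.resize(im['frame'][110:290,110:290],(400,400)),cv2.resize((j:=ctrl.get_image('side')['frame'])[80:260,150:330],(400,400))]))
E
```

```text
{'time_s': 9.975, 'joint_pos': [26.4885, 26.2071, 93.2221, 8.5603, 82.4913, -70.4259], 'eef_pos': [0.4946, 0.3316, 0.1125], 'ee_rot': [-179.7912, -23.3517, -175.8956], 'contact_force': [-0.6295, 0.0157, 0.3039], 'grip_width': 0.0637}
[-0.34196805 -0.00596907 -0.93969262] [0.48707929 0.32687047 0.03410867]
"offset": [[-0.64, -0.19, -0.16], [-0.64, -0.18, -0.14], [-0.65, -0.17, -0.14]] 
"twist": [[-0.008, -0.019, 0.017], [-0.008, -0.02, 0.017], [-0.008, -0.019, 0.016]] 
"fingers": [-0.5, -0.5, -0.5]
3 [0.5144 0.3273 0.1093] [ 179.97  -20.02 -178.97]
```

View pics/b.png

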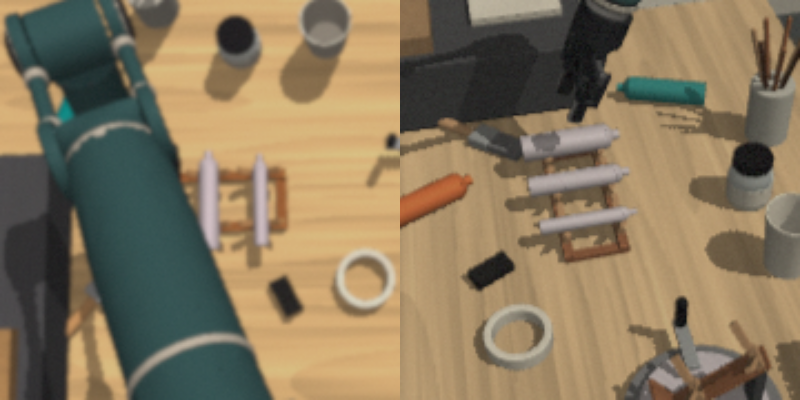

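The crop shows the fingers above the thick can at (590,105), jaws straddling it. The scraper lies beside its base, clear of the fingers. Correct the pose, then go down.

Call:
apply_moves(
  offset=[
    [-0.6,-0.2,-0.1],
    [-0.6,-0.2,-0.1],
    [-0.6,-0.1,-0.1],
    [0,0,0],
    [0,0,0],
  ],
  twist=[
    [-0.008,-0.019,0.017],
    [-0.008,-0.019,0.017],
    [-0.008,-0.019,0.017],
    [0,0,0],
    [0,0,0],
  ],
  fingers=[-0.5,-0.5,-0.5,-0.5,-0.5],
)

```text
time_s: 10.7
eef_pos: [0.5158, 0.3222, 0.11]
ee_rot: [-179.9, -19.7, -179.8]
contact_force: [-0.1, -0.1, 0.7]
grip_width: 0.064
```

```bash
python3 - <<'E'
from plan import *
s=st()
e=(180,-20,181); z=R.from_euler('xyz',e,degrees=True).as_matrix()[:,2]; O=np.array([.4945,.327,.0545]); g=O+.0217*z
plan([(g,e,5)],-.5,dec=2)
E
```

```text
{'time_s': 10.7, 'joint_pos': [25.0245, 25.0745, 94.2052, 8.2262, 78.8476, -68.0764], 'eef_pos': [0.5158, 0.3222, 0.11], 'ee_rot': [-179.9368, -19.6843, -179.7929], 'contact_force': [-0.1493, -0.0706, 0.6544], 'grip_width': 0.064}
"offset": [[0.03, 0.1, 1.62], [0.03, 0.1, 1.63], [0.02, 0.1, 1.62], [0.03, 0.1, 1.62], [0.02, 0.1, 1.63]] 
"twist": [[0.001, 0.001, -0.003], [0.0, 0.001, -0.002], [0.001, 0.001, -0.003], [0.001, 0.001, -0.002], [0.001, 0.002, -0.003]] 
"fingers": [-0.5, -0.5, -0.5, -0.5, -0.5]
5 [0.4871 0.3268 0.0341] [-179.98  -20.03 -179.  ]
```

Call:
apply_moves(
  offset=[
    [0.05,0.4,0],
    [0,0,0],
    [0,0,1.6],
    [0,0,1.6],
    [0,0,1.6],
    [0,0,1.6],
    [0,0,1.0],
    [0,0,0],
    [0,0,0],
  ],
  twist=[
    [0,0.006,-0.013],
    [0,0,0],
    [0,0,0],
    [0,0,0],
    [0,0,0],
    [0,0,0],
    [0,0,0],
    [0,0,0],
    [0,0,0],
  ],
  fingers=[-0.5,-0.5,-0.5,-0.5,-0.5,-0.5,-0.5,-0.5,-0.5],
)

```text
time_s: 11.82
eef_pos: [0.4861, 0.3261, 0.0339]
ee_rot: [179.9, -20.3, -178.9]
contact_force: [1.0, 0.8, 0.1]
grip_width: 0.0639
```

```bash
python3 - <<'E'
from plan import *
s=st()
e=(180,-20,181); z=R.from_euler('xyz',e,degrees=True).as_matrix()[:,2]; O=np.array([.4945,.327,.0545]); g=O+.0217*z
plan([(g,e,1)],-.5,dec=2)
E
```

```text
{'time_s': 11.825, 'joint_pos': [26.3069, 27.8699, 99.4408, 9.0824, 71.3233, -69.0868], 'eef_pos': [0.4861, 0.3261, 0.0339], 'ee_rot': [179.8726, -20.2595, -178.9105], 'contact_force': [0.9502, 0.8379, 0.0691], 'grip_width': 0.0639}
"offset": [[-0.09, 0.08, -0.05]] 
"twist": [[0.002, -0.005, 0.001]] 
"fingers": [-0.5]
1 [0.4871 0.3269 0.0341] [-179.99  -19.97 -178.97]
```

Close, then lift.

Call:
apply_moves(
  offset=[
    [-0.05,0,0],
    [0,0,0],
    [0,0,0],
    [0,0,0],
    [0,0,0],
  ],
  twist=[
    [0,0,0],
    [0,0,0],
    [0,0,0],
    [0,0,0],
    [0,0,0],
  ],
  fingers=[1,1,1,1,1],
)

```text
time_s: 12.45
eef_pos: [0.4885, 0.3268, 0.0355]
ee_rot: [179.8, -20.0, -178.9]
contact_force: [-1.1, 0.4, -0.9]
grip_width: 0.0388
```

```bash
python3 - <<'E'
from plan import *
s=st(); p=np.array(s['eef_pos'])
plan([(p+[0,0,.12],s['ee_rot'],8)],1,dec=2)
E
```

```text
{'time_s': 12.45, 'joint_pos': [26.2712, 27.8317, 99.2434, 9.0675, 71.3153, -69.0983], 'eef_pos': [0.4885, 0.3268, 0.0355], 'ee_rot': [179.7701, -20.0336, -178.8922], 'contact_force': [-1.1344, 0.3965, -0.9171], 'grip_width': 0.0388}
"offset": [[0.51, 0.01, -1.41], [0.52, 0.0, -1.41], [0.51, 0.01, -1.41], [0.52, 0.0, -1.41], [0.51, 0.01, -1.41], [0.51, 0.0, -1.41], [0.52, 0.01, -1.4], [0.51, 0.01, -1.41]] 
"twist": [[0.0, -0.0, 0.0], [0.0, 0.0, 0.0], [0.0, 0.0, 0.0], [0.0, 0.0, 0.0], [0.0, 0.0, 0.0], [0.0, 0.0, 0.0], [0.0, 0.0, 0.0], [0.0, 0.0, 0.0]] 
"fingers": [1, 1, 1, 1, 1, 1, 1, 1]
8 [0.4885 0.3268 0.1554] [ 179.77  -20.03 -178.89]
```

Call:
apply_moves(
  offset=[
    [0.3,0,-0.8],
    [0.5,0,-1.4],
    [0.5,0,-1.4],
    [0.7,0,-1.9],
    [0.7,0,-1.9],
    [0.7,0,-1.9],
    [0.7,0,-1.9],
    [0.7,0,-1.9],
    [0.7,0,-1.9],
    [0,0,0],
    [0,0,0],
  ],
  twist=[
    [0,0,0],
    [0,0,0],
    [0,0,0],
    [0,0,0],
    [0,0,0],
    [0,0,0],
    [0,0,0],
    [0,0,0],
    [0,0,0],
    [0,0,0],
    [0,0,0],
  ],
  fingers=[1,1,1,1,1,1,1,1,1,1,1],
)

```text
time_s: 13.82
eef_pos: [0.4891, 0.3263, 0.2092]
ee_rot: [179.7, -19.8, -178.9]
contact_force: [0.1, -1.3, -2.5]
grip_width: 0.0386
```

```bash
cat > rel.py <<'E'
from can import *
def rel(im,n,guess_off=(0,0,-.0187)):
    """can pose in the tool frame"""
    s=ctrl.get_state(); p=np.array(s['eef_pos']); r=R.from_euler('xyz',s['ee_rot'],degrees=True)
    d0=r.apply(GD); c0=p+r.apply(guess_off)
    c,d=fit(im,[*c0,*d0],n)
    return s,r,c,d
GD=R.from_euler('xyz',(180,-20,181),degrees=True).inv().apply([.9998,.0175,0])
E
python3 - <<'E'
from rel import *; st()
for n in ('side','top'):
    im=ctrl.get_image(n); np.savez(n+'2.npz',**im); s,r,c,d=rel(im,n); print(r.inv().apply(d),r.inv().apply(c-s['eef_pos']))
    cv2.imwrite('pics/c_%s.png'%n,im['frame'])
a,b=[cv2.imread('pics/c_%s.png'%n) for n in ('side','top')]; cv2.imwrite('pics/c.png',np.hstack([cv2.resize(a[40:220,150:330],(400,400)),cv2.resize(b[110:290,110:290],(400,400))]))
E
```

```text
{'time_s': 13.825, 'joint_pos': [26.2303, 18.1911, 92.5601, 8.5562, 87.2141, -66.6318], 'eef_pos': [0.4891, 0.3263, 0.2092], 'ee_rot': [179.6848, -19.8032, -178.8528], 'contact_force': [0.0571, -1.2563, -2.5016], 'grip_width': 0.0386}
side axis at x=0.495: [0.4955 0.3281 0.2288] [0.9997 0.0213 0.0069] 366 rms 0.0018 ends [-0.0745 -0.0744  0.0744  0.0749]
[-0.93850393  0.00312234 -0.34525445] [ 0.00065181  0.00167046 -0.0205996 ]can.py:17: RuntimeWarning: Mean of empty slice.
  print(n,'axis at x=%.3f:'%c[0],c.round(4),d.round(4),len(s.fun),'rms',np.sqrt((s.fun**2).mean()).round(4),'ends',np.percentile(q,[0,.5,99.5,100]).round(4))
  ret = ret.dtype.type(ret / rcount)
Traceback (most recent call last):
  File "rel.py", line 6, in rel
    c,d=fit(im,[*c0,*d0],n)
        ~~~^^^^^^^^^^^^^^^^
  File "can.py", line 17, in fit
    print(n,'axis at x=%.3f:'%c[0],c.round(4),d.round(4),len(s.fun),'rms',np.sqrt((s.fun**2).mean()).round(4),'ends',np.percentile(q,[0,.5,99.5,100]).round(4))
                                                                                                                     ~~~~~~~~~~~~~^^^^^^^^^^^^^^^^^^^
IndexError: index -1 is out of bounds for axis 0 with size 0
```

```bash
cat > cr.py <<'E'
from h import *
yaw=-.5; O=np.array([.578,-.1485,.125]); Rc=R.from_euler('xyz',(0,-35,yaw),degrees=True).as_matrix()
if __name__=='__main__':
  vs=[]
  for n in ('side','top'):
    im=ctrl.get_image(n); np.savez(n+'3.npz',**im)
    w=(cloud(im)-O)@Rc; f=im['frame'].astype(int)
    wood=(f[...,2]-f[...,0]>25)&(np.abs(w[...,1])<.05)&(np.abs(w[...,0])<.1)&(w[...,2]>-.06)&(w[...,2]<.03)
    q=w[wood]; print(n,len(q))
    for a,b in ((-.1,-.072),(-.072,-.055),(-.05,-.03),(-.025,.025),(.03,.05),(.05,.09)):
        s=q[(q[:,0]>a)&(q[:,0]<b)]
        if len(s)>4:
            hi=s[s[:,2]>-.025]
            print((a,b),len(s),'y',np.percentile(s[:,1],[1,50,99]).round(4),'z',np.percentile(s[:,2],[1,50,99]).round(4),'x',np.percentile(s[:,0],[1,50,99]).round(4),'| hi x,y', (np.percentile(hi[:,0],[2,50,98]).round(4),np.percentile(hi[:,1],[2,98]).round(4)) if len(hi)>4 else '')
    vs.append(cv2.resize(f[130:230,240:370].astype(np.uint8) if n=='top' else f[190:320,220:350].astype(np.uint8),(400,400),interpolation=cv2.INTER_CUBIC))
  cv2.imwrite('pics/d.png',np.hstack(vs))
E
python3 cr.py
```

```text
side 820
(-0.1, -0.072) 172 y [-0.0217 -0.0037  0.0214] z [-0.0575 -0.0208 -0.0005] x [-0.0812 -0.0758 -0.0723] | hi x,y (array([-0.0809, -0.0761, -0.0746]), array([-0.0216,  0.0209]))
(-0.072, -0.055) 49 y [-0.0147 -0.0021  0.0132] z [-0.05   -0.0431 -0.0408] x [-0.0716 -0.0647 -0.056 ] | hi x,y 
(-0.05, -0.03) 172 y [-0.0312  0.005   0.0304] z [-0.046  -0.0208  0.0004] x [-0.0476 -0.0373 -0.0304] | hi x,y (array([-0.0455, -0.039 , -0.0347]), array([-0.031 ,  0.0304]))
(-0.025, 0.025) 201 y [-0.0138 -0.0003  0.0156] z [-0.0481 -0.0427 -0.04  ] x [-0.0246 -0.0004  0.024 ] | hi x,y 
(0.03, 0.05) 184 y [-0.0308  0.0044  0.0324] z [-0.0485 -0.0229  0.0006] x [0.031  0.042  0.0495] | hi x,y (array([0.0348, 0.0405, 0.045 ]), array([-0.0307,  0.0324]))
top 501
(-0.1, -0.072) 102 y [-0.0231  0.001   0.0201] z [-0.0578 -0.0223  0.0017] x [-0.0854 -0.075  -0.0721] | hi x,y (array([-0.0802, -0.075 , -0.0727]), array([-0.0205,  0.0198]))
(-0.072, -0.055) 40 y [-0.0145 -0.0023  0.0134] z [-0.0521 -0.042  -0.0366] x [-0.0711 -0.063  -0.0551] | hi x,y 
(-0.05, -0.03) 102 y [-0.0326 -0.0009  0.0294] z [-0.0478 -0.0211  0.0006] x [-0.0449 -0.0357 -0.0302] | hi x,y (array([-0.0435, -0.0375, -0.0331]), array([-0.0325,  0.0293]))
(-0.025, 0.025) 125 y [-0.0159 -0.0008  0.0137] z [-0.0488 -0.0421 -0.0376] x [-0.0235  0.0012  0.0238] | hi x,y 
(0.03, 0.05) 100 y [-0.033  -0.0006  0.0299] z [-0.0494 -0.021   0.0003] x [0.0355 0.0435 0.0498] | hi x,y (array([0.036 , 0.0423, 0.0465]), array([-0.0325,  0.0299]))
(0.05, 0.09) 9 y [-0.0133 -0.004   0.0112] z [-0.0466 -0.0428 -0.0374] x [0.0501 0.0506 0.0516] | hi x,y
```

View pics/d.png

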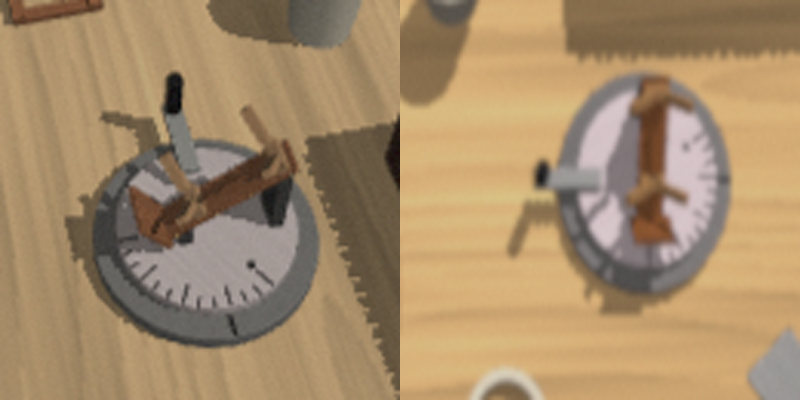

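The crops show the empty cradle climbing in +x, handle on the +y side, and the index at the 30 tick. The point cloud agrees with the nominal cradle pose to about 1.5 mm. Go above it with the can tilted.

```bash
cat > go.py <<'E'
from plan import *; import sys
Oc=np.array([.5785,-.1497,.125]); Rc=R.from_euler('xyz',(0,-35,-.3),degrees=True)
e=(180,15,179.7); zt=R.from_euler('xyz',e,degrees=True).as_matrix()[:,2]
def tcp(x,z,y=0): return Oc+Rc.apply([x,y,z])+.0206*zt
def cur():
    s=st(); r=R.from_euler('xyz',s['ee_rot'],degrees=True); o=np.array(s['eef_pos'])-.0206*r.as_matrix()[:,2]
    print('can in cradle',Rc.inv().apply(o-Oc).round(4), 'rot err(cradle) deg', np.degrees(Rc.inv().apply((r*R.from_euler('xyz',e,degrees=True).inv()).as_rotvec())).round(2),'F cradle',Rc.inv().apply(s['contact_force']).round(2))
if __name__=='__main__':
    x,z,n=float(sys.argv[1]),float(sys.argv[2]),int(sys.argv[3]); cur(); plan([(tcp(x,z),e,n)],1,dec=2)
E
python3 go.py .004 .1 18
```

```text
{'time_s': 14.025, 'joint_pos': [26.2279, 18.2305, 92.5797, 8.5594, 87.2197, -66.6334], 'eef_pos': [0.4889, 0.3262, 0.2086], 'ee_rot': [179.7102, -19.863, -178.8627], 'contact_force': [-0.774, 0.4608, -0.6928], 'grip_width': 0.0387}
can in cradle [-0.0107  0.4755  0.1332] rot err(cradle) deg [ 0.67 34.86  1.21] F cradle [-1.03  0.46 -0.12]
"offset": [[-0.2, -2.65, 0.03], [-0.2, -2.64, 0.03], [-0.21, -2.65, 0.05], [-0.21, -2.65, 0.05], [-0.21, -2.64, 0.06], [-0.21, -2.65, 0.06], [-0.21, -2.64, 0.07], [-0.21, -2.65, 0.08], [-0.21, -2.64, 0.09], [-0.22, -2.64, 0.1], [-0.21, -2.65, 0.1], [-0.22, -2.64, 0.12], [-0.21, -2.65, 0.12], [-0.21, -2.64, 0.13], [-0.21, -2.64, 0.13], [-0.21, -2.64, 0.14], [-0.21, -2.65, 0.15], [-0.21, -2.64, 0.16]] 
"twist": [[0.0, -0.034, 0.001], [0.0, -0.034, 0.002], [0.001, -0.033, 0.001], [-0.0, -0.034, 0.001], [0.0, -0.034, 0.002], [0.0, -0.034, 0.001], [0.0, -0.034, 0.001], [0.001, -0.033, 0.002], [-0.0, -0.034, 0.001], [0.0, -0.034, 0.001], [0.0, -0.034, 0.002], [0.001, -0.034, 0.001], [-0.0, -0.033, 0.001], [-0.0, -0.034, 0.002], [0.0, -0.034, 0.001], [0.0, -0.034, 0.001], [0.001, -0.034, 0.002], [-0.0, -0.034, 0.001]] 
"fingers": [1, 1, 1, 1, 1, 1, 1, 1, 1, 1, 1, 1, 1, 1, 1, 1, 1, 1]
18 [ 0.5298 -0.1495  0.1893] [-179.99   15.03  179.69]
```

Call:
apply_moves(
  offset=[
    [-0.2,-1.5,0],
    [-0.2,-2.6,0],
    [-0.2,-2.6,0],
    [-0.2,-2.6,0],
    [-0.2,-2.6,0],
    [-0.2,-2.6,0.1],
    [-0.2,-2.6,0.1],
    [-0.2,-2.6,0.1],
    [-0.2,-2.6,0.1],
    [-0.2,-2.6,0.1],
    [-0.2,-2.6,0.1],
    [-0.2,-2.6,0.1],
    [-0.2,-2.6,0.1],
    [-0.2,-2.6,0.1],
    [-0.2,-2.6,0.1],
    [-0.2,-1.5,0.1],
    [0,0,0],
    [0,0,0],
  ],
  twist=[
    [0,-0.034,0.001],
    [0,-0.034,0.001],
    [0,-0.034,0.001],
    [0,-0.034,0.001],
    [0,-0.034,0.001],
    [0,-0.034,0.001],
    [0,-0.034,0.001],
    [0,-0.034,0.001],
    [0,-0.034,0.001],
    [0,-0.034,0.001],
    [0,-0.034,0.001],
    [0,-0.034,0.001],
    [0,-0.034,0.001],
    [0,-0.034,0.001],
    [0,-0.034,0.001],
    [0,-0.034,0.001],
    [0,0,0],
    [0,0,0],
  ],
  fingers=[1,1,1,1,1,1,1,1,1,1,1,1,1,1,1,1,1,1],
)

```text
time_s: 16.27
eef_pos: [0.5116, -0.0936, 0.1879]
ee_rot: [-179.3, 12.2, -179.8]
contact_force: [-0.2, 0.0, -1.7]
grip_width: 0.0384
```

```bash
python3 go.py .004 .07 5
```

```text
{'time_s': 16.275, 'joint_pos': [-14.7174, -7.9199, 121.8885, 2.964, 54.0425, -106.2911], 'eef_pos': [0.5116, -0.0936, 0.1879], 'ee_rot': [-179.2544, 12.2365, -179.8352], 'contact_force': [-0.1564, 0.0244, -1.7492], 'grip_width': 0.0384}
can in cradle [-0.011  0.056  0.109] rot err(cradle) deg [-0.44  2.76  0.66] F cradle [-1.13  0.02 -1.34]
"offset": [[-0.59, -1.11, 0.62], [-0.58, -1.12, 0.61], [-0.58, -1.11, 0.63], [-0.58, -1.11, 0.62], [-0.57, -1.12, 0.63]] 
"twist": [[-0.002, -0.01, 0.002], [-0.002, -0.009, 0.001], [-0.003, -0.01, 0.002], [-0.002, -0.01, 0.002], [-0.002, -0.009, 0.001]] 
"fingers": [1, 1, 1, 1, 1]
5 [ 0.5469 -0.1496  0.1647] [-179.99   14.99  179.71]
```

Call:
apply_moves(
  offset=[
    [-0.6,-1.1,0.6],
    [-0.6,-1.1,0.6],
    [-0.6,-1.1,0.6],
    [-0.6,-1.1,0.6],
    [-0.5,-1.0,0.5],
    [0,0,0],
    [0,0,0],
    [0,0,0],
  ],
  twist=[
    [-0.002,-0.01,0.002],
    [-0.002,-0.01,0.002],
    [-0.002,-0.01,0.002],
    [-0.002,-0.01,0.002],
    [-0.002,-0.01,0.002],
    [0,0,0],
    [0,0,0],
    [0,0,0],
  ],
  fingers=[1,1,1,1,1,1,1,1],
)

```text
time_s: 17.27
eef_pos: [0.5493, -0.1507, 0.1645]
ee_rot: [180.0, 15.2, 179.7]
contact_force: [-1.1, 0.2, -1.2]
grip_width: 0.0383
```

```bash
python3 go.py .004 .03 4; python3 - <<'E'
from rel import *; from go import Oc,Rc
vs=[]
for n in ('side','top'):
    im=ctrl.get_image(n)
    s=ctrl.get_state(); r=R.from_euler('xyz',s['ee_rot'],degrees=True); d0=r.apply([-.9397,0,-.342]); c0=np.array(s['eef_pos'])-.0206*r.as_matrix()[:,2]
    try:
        c,d=fit(im,[*c0,*d0],n); print('in cradle',Rc.inv().apply(c-Oc).round(4),Rc.inv().apply(d).round(4),'tool',r.inv().apply(d).round(4))
    except Exception as ex: print(n,ex)
    f=im['frame']; vs.append(cv2.resize(f[150:320,190:360] if n=='side' else f[100:250,230:380],(400,400),interpolation=cv2.INTER_CUBIC))
cv2.imwrite('pics/e.png',np.hstack(vs))
E
```

```text
{'time_s': 17.275, 'joint_pos': [-21.1333, -2.1968, 119.7832, 7.1929, 48.3957, -114.9096], 'eef_pos': [0.5493, -0.1507, 0.1645], 'ee_rot': [179.9656, 15.2026, 179.6534], 'contact_force': [-1.1336, 0.1647, -1.1773], 'grip_width': 0.0383}
can in cradle [ 0.0057 -0.0012  0.0684] rot err(cradle) deg [ 0.01 -0.2  -0.05] F cradle [-1.6   0.16 -0.31]
"offset": [[-0.28, 0.03, 0.92], [-0.29, 0.03, 0.92], [-0.28, 0.03, 0.91], [-0.29, 0.03, 0.92]] 
"twist": [[0.0, 0.001, -0.0], [0.0, 0.001, -0.0], [0.0, 0.001, -0.001], [0.0, 0.001, 0.0]] 
"fingers": [1, 1, 1, 1]
4 [ 0.5699 -0.1496  0.132 ] [179.98  14.97 179.71]
side axis at x=0.544: [ 0.544  -0.1495  0.1854] [ 0.8176 -0.0064  0.5758] 559 rms 0.0011 ends [-0.0753 -0.0746  0.0742  0.0745]
in cradle [ 0.0064 -0.      0.0693] [ 1.     -0.0021  0.0027] tool [-0.94   -0.0014 -0.3411]
top axis at x=0.544: [ 0.544  -0.1528  0.187 ] [8.282e-01 1.000e-04 5.604e-01] 82 rms 0.0014 ends [-0.0743 -0.0736  0.0753  0.0768]
in cradle [ 0.0073 -0.0032  0.0706] [ 0.9999  0.0044 -0.016 ] tool [-0.9462  0.0051 -0.3234]
```

View pics/e.png

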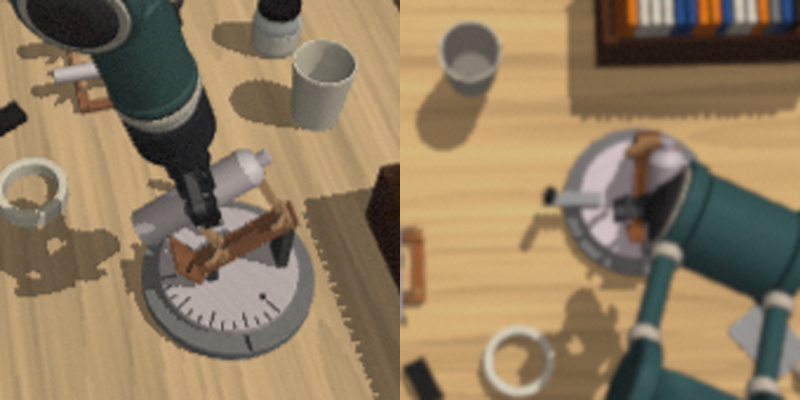

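The crops show the can gripped straight above the groove, base down toward the stop, with the plate still at 30. It needs about 1.5 mm in +y. Lower it.

Call:
apply_moves(
  offset=[
    [-0.3,0.18,1.0],
    [-0.3,0,1.0],
    [-0.3,0,1.0],
    [-0.3,0,1.0],
    [-0.2,0,0.7],
    [0,0,0],
    [0,0,0],
  ],
  twist=[
    [0,0.003,0],
    [0,0,0],
    [0,0,0],
    [0,0,0],
    [0,0,0],
    [0,0,0],
    [0,0,0],
  ],
  fingers=[1,1,1,1,1,1,1],
)

```text
time_s: 18.25
eef_pos: [0.5768, -0.148, 0.119]
ee_rot: [179.9, 15.0, 179.7]
contact_force: [-0.2, -0.1, -1.7]
grip_width: 0.0387
```

```bash
python3 go.py .004 .0 4
```

```text
{'time_s': 18.25, 'joint_pos': [-19.6922, 3.7146, 119.0767, 7.2666, 43.3106, -114.112], 'eef_pos': [0.5768, -0.148, 0.119], 'ee_rot': [179.9446, 14.9629, 179.7288], 'contact_force': [-0.209, -0.0921, -1.7216], 'grip_width': 0.0387}
can in cradle [0.0022 0.0017 0.0154] rot err(cradle) deg [0.07 0.04 0.  ] F cradle [-1.16 -0.09 -1.29]
"offset": [[-0.17, -0.04, 0.35], [-0.18, -0.05, 0.34], [-0.17, -0.04, 0.35], [-0.18, -0.04, 0.35]] 
"twist": [[0.0, -0.0, 0.0], [0.001, -0.0, 0.0], [-0.0, -0.0, 0.0], [0.0, -0.001, 0.0]] 
"fingers": [1, 1, 1, 1]
4 [ 0.5872 -0.1497  0.1074] [-180.     15.02  179.73]
```

Call:
apply_moves(
  offset=[
    [-0.18,-0.1,0.35],
    [-0.18,0,0.35],
    [-0.15,0,0.3],
    [0,0,0],
    [0,0,0],
  ],
  twist=[
    [0,0,0],
    [0,0,0],
    [0,0,0],
    [0,0,0],
    [0,0,0],
  ],
  fingers=[1,1,1,1,1],
)

```text
time_s: 18.88
eef_pos: [0.5853, -0.1494, 0.1112]
ee_rot: [180.0, 15.1, 179.7]
contact_force: [0.1, 0.1, -1.8]
grip_width: 0.039
```

```bash
python3 go.py .003 .0 2
```

```text
{'time_s': 18.875, 'joint_pos': [-19.5279, 5.1202, 118.5196, 7.3313, 42.3483, -114.0634], 'eef_pos': [0.5853, -0.1494, 0.1112], 'ee_rot': [179.9804, 15.0585, 179.7177], 'contact_force': [0.138, 0.1048, -1.8116], 'grip_width': 0.039}
can in cradle [0.0046 0.0003 0.0042] rot err(cradle) deg [ 0.03 -0.06  0.01] F cradle [-0.93  0.11 -1.56]
"offset": [[0.01, -0.01, 0.22], [0.0, -0.02, 0.23]] 
"twist": [[0.0, 0.001, 0.0], [0.0, 0.0, 0.0]] 
"fingers": [1, 1]
2 [ 0.5863 -0.1497  0.1068] [179.98  15.   179.72]
```

Call:
apply_moves(
  offset=[
    [-0.05,0.03,0.15],
    [-0.05,0,0.15],
    [-0.04,0,0.1],
    [0,0,0],
    [0,0,0],
  ],
  twist=[
    [0,0,0],
    [0,0,0],
    [0,0,0],
    [0,0,0],
    [0,0,0],
  ],
  fingers=[1,1,1,1,1],
)

```text
time_s: 19.5
eef_pos: [0.5878, -0.1491, 0.1076]
ee_rot: [180.0, 15.1, 179.7]
contact_force: [0.1, -0.5, -1.4]
grip_width: 0.0383
```

```bash
python3 go.py .000 .0 2
```

```text
{'time_s': 19.5, 'joint_pos': [-19.399, 5.6196, 118.4097, 7.3462, 41.9359, -113.9853], 'eef_pos': [0.5878, -0.1491, 0.1076], 'ee_rot': [179.9826, 15.0714, 179.7197], 'contact_force': [0.0687, -0.5245, -1.4491], 'grip_width': 0.0383}
can in cradle [ 0.0047  0.0006 -0.0002] rot err(cradle) deg [ 0.03 -0.07  0.01] F cradle [-0.77 -0.52 -1.23]
"offset": [[0.23, -0.03, 0.07], [0.22, -0.03, 0.07]] 
"twist": [[0.0, 0.001, 0.0], [0.0, 0.0, 0.0]] 
"fingers": [1, 1]
2 [ 0.5838 -0.1497  0.1051] [179.98  15.01 179.72]
```

Call:
apply_moves(
  offset=[
    [-0.03,0,0.1],
    [0,0,0],
    [0,0,0],
  ],
  twist=[
    [0,0,0],
    [0,0,0],
    [0,0,0],
  ],
  fingers=[1,1,1],
)

```text
time_s: 19.88
eef_pos: [0.5881, -0.1488, 0.1072]
ee_rot: [180.0, 15.0, 179.7]
contact_force: [-0.2, 0.0, -1.3]
grip_width: 0.0386
```

```bash
python3 go.py .000 .0 2 | sed -n 2p
```

```text
can in cradle [ 0.0047  0.0009 -0.0007] rot err(cradle) deg [ 0.05 -0.04  0.  ] F cradle [-0.89  0.03 -0.98]
```

Call:
apply_moves(
  offset=[
    [-0.03,0,0.1],
    [0,0,0],
    [0,0,0],
  ],
  twist=[
    [0,0,0],
    [0,0,0],
    [0,0,0],
  ],
  fingers=[1,1,1],
)

```text
time_s: 20.25
eef_pos: [0.5883, -0.1485, 0.1069]
ee_rot: [179.9, 15.0, 179.7]
contact_force: [-0.6, 0.9, 0.5]
grip_width: 0.0385
```

```bash
python3 go.py .000 .0 2 | sed -n 2p;  python3 - <<'E'
from rel import *; from go import Oc,Rc
for n in ('side',):
    im=ctrl.get_image(n)
    s=ctrl.get_state(); r=R.from_euler('xyz',s['ee_rot'],degrees=True); d0=r.apply([-.9397,0,-.342]); c0=np.array(s['eef_pos'])-.0206*r.as_matrix()[:,2]
    c,d=fit(im,[*c0,*d0],n); print('in cradle',Rc.inv().apply(c-Oc).round(4),Rc.inv().apply(d).round(4),'tool',r.inv().apply(d).round(4))
E
```

```text
can in cradle [ 0.0047  0.0012 -0.0011] rot err(cradle) deg [ 0.09  0.   -0.01] F cradle [-0.18  0.86  0.72]
side axis at x=0.583: [ 0.583  -0.1473  0.1279] [ 0.8195 -0.0023  0.5731] 538 rms 0.0013 ends [-0.0881 -0.0868  0.0741  0.0745]
in cradle [ 0.0053  0.0025 -0.0002] [ 1.e+00  2.e-03 -6.e-04] tool [-0.9399  0.0021 -0.3415]
```

Contact with the yokes has begun. Slide down the groove to the stop.

Call:
apply_moves(
  offset=[
    [0.14,0,0.05],
    [0.14,0,0.05],
    [0.1,0,0.05],
    [0,0,0],
    [0,0,0],
  ],
  twist=[
    [0,0,0],
    [0,0,0],
    [0,0,0],
    [0,0,0],
    [0,0,0],
  ],
  fingers=[1,1,1,1,1],
)

```text
time_s: 20.92
eef_pos: [0.5868, -0.1484, 0.1057]
ee_rot: [179.9, 15.2, 179.7]
contact_force: [-0.4, 1.6, 1.8]
grip_width: 0.039
```

```bash
python3 go.py .000 .0 2 | sed -n 2p
```

```text
can in cradle [ 0.0027  0.0013 -0.0012] rot err(cradle) deg [ 0.07 -0.23 -0.03] F cradle [0.72 1.63 1.73]
```

Call:
apply_moves(
  offset=[
    [0.19,0,0.07],
    [0.19,0,0.07],
    [0.19,0,0.07],
    [0,0,0],
    [0,0,0],
  ],
  twist=[
    [0,0.002,0],
    [0,0.002,0],
    [0,0,0],
    [0,0,0],
    [0,0,0],
  ],
  fingers=[1,1,1,1,1],
)

```text
time_s: 21.55
eef_pos: [0.5839, -0.1484, 0.1037]
ee_rot: [179.9, 15.3, 179.7]
contact_force: [2.4, 2.3, 1.8]
grip_width: 0.0386
```

```bash
python3 go.py .000 .0 2 | sed -n 2p
```

```text
can in cradle [-0.0008  0.0013 -0.0012] rot err(cradle) deg [ 0.03 -0.28 -0.05] F cradle [2.96 2.31 0.08]
```

Call:
apply_moves(
  offset=[
    [0.1,0,0.15],
    [0.05,0,0.1],
    [0,0,0],
    [0,0,0],
  ],
  twist=[
    [0,0.004,0],
    [0,0,0],
    [0,0,0],
    [0,0,0],
  ],
  fingers=[1,1,1,1],
)

```text
time_s: 22.05
eef_pos: [0.5838, -0.1484, 0.1036]
ee_rot: [179.9, 15.1, 179.7]
contact_force: [2.4, 3.2, 1.6]
grip_width: 0.0388
```

```bash
python3 go.py .000 .0 2 | sed -n 2p;  python3 - <<'E'
from rel import *; from go import Oc,Rc; from pol import report
im=ctrl.get_image('side')
s=ctrl.get_state(); r=R.from_euler('xyz',s['ee_rot'],degrees=True); d0=r.apply([-.9397,0,-.342]); c0=np.array(s['eef_pos'])-.0206*r.as_matrix()[:,2]
c,d=fit(im,[*c0,*d0],n:='side'); print('in cradle',Rc.inv().apply(c-Oc).round(4),Rc.inv().apply(d).round(4)); report(im)
f=im['frame']; cv2.imwrite('pics/f.png',cv2.resize(f[190:310,220:350],(780,720//1*5//6),interpolation=cv2.INTER_CUBIC))
E
```

```text
can in cradle [-0.0009  0.0013 -0.0012] rot err(cradle) deg [ 0.04 -0.14 -0.04] F cradle [ 2.88  3.2  -0.03]
side axis at x=0.578: [ 0.5785 -0.1472  0.1247] [ 0.8177 -0.0029  0.5757] 535 rms 0.0013 ends [-0.0817 -0.0793  0.0743  0.0748]
in cradle [-0.0002  0.0025 -0.0003] [1.     0.0014 0.0026]
long r58-62 [(-151.25, 59), (-121.0, 67), (-90.5, 66), (-60.25, 63), (10.25, 46)]
all r70-74 [(-150.5, 61), (-140.5, 62), (-130.75, 69), (-120.5, 69), (-110.75, 66), (-100.75, 68), (-90.5, 72), (-80.5, 68), (-70.25, 62), (-60.0, 68), (18.0, 60)]
index [(-91.0, 56), (20.75, 42)]
```

View pics/f.png

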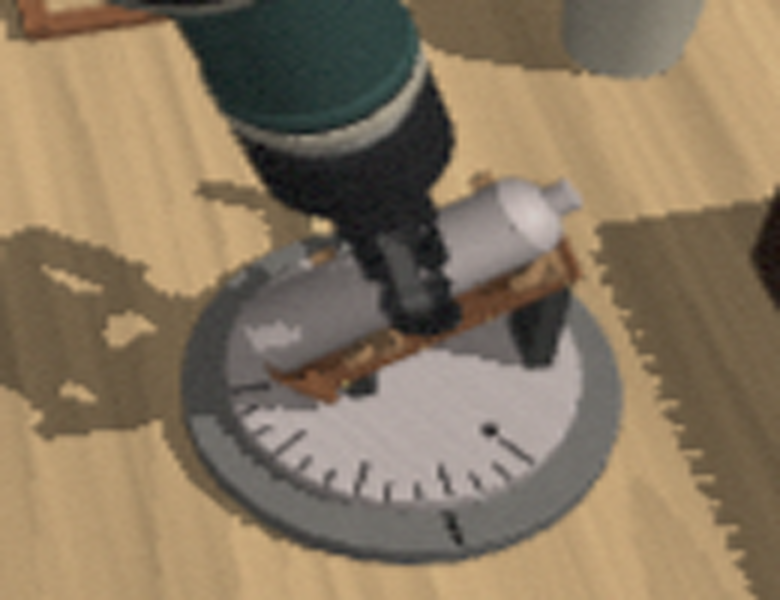

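The crop shows the can in the groove with its base at the stop, and the plate still at 30. There is a 3 N side force, so ease the can in +y while pressing lightly into the groove.

Call:
apply_moves(
  offset=[
    [-0.02,0.12,0.15],
    [-0.02,0.06,0.15],
    [0,0,0.1],
    [0,0,0],
  ],
  twist=[
    [0,0,0],
    [0,0,0],
    [0,0,0],
    [0,0,0],
  ],
  fingers=[1,1,1,1],
)

```text
time_s: 22.6
eef_pos: [0.5839, -0.1482, 0.1034]
ee_rot: [-179.9, 15.0, 179.8]
contact_force: [2.4, 1.9, 0.7]
grip_width: 0.0384
```

```bash
python3 go.py .000 .0 2 | sed -n 2p
```

```text
can in cradle [-0.0009  0.0016 -0.0014] rot err(cradle) deg [-0.03  0.01  0.11] F cradle [ 2.35  1.93 -0.78]
```

Call:
apply_moves(
  offset=[
    [-0.1,0.03,0.3],
    [-0.1,0.03,0.3],
  ],
  twist=[
    [0,0,0],
    [0,0,0],
  ],
  fingers=[1,1],
)

```text
time_s: 22.85
eef_pos: [0.5841, -0.1481, 0.103]
ee_rot: [-179.9, 14.6, 179.9]
contact_force: [-25.3, 3.2, 33.8]
grip_width: 0.0389
```

```bash
python3 go.py .000 .0 2 | sed -n 2p
```

```text
can in cradle [-0.0008  0.0016 -0.0019] rot err(cradle) deg [0.03 0.42 0.21] F cradle [-1.35  3.04 42.26]
```

Pressing gave 42 N square to the slope, so the can is seated. Hold still while gripping.

Call:
apply_moves(
  offset=[
    [0,0,0],
    [0,0,0],
    [0,0,0],
    [0,0,0],
    [0,0,0],
    [0,0,0],
  ],
  twist=[
    [0,0,0],
    [0,0,0],
    [0,0,0],
    [0,0,0],
    [0,0,0],
    [0,0,0],
  ],
  fingers=[1,1,1,1,1,1],
)

```text
time_s: 23.6
eef_pos: [0.5837, -0.1485, 0.1036]
ee_rot: [-179.9, 14.5, 179.9]
contact_force: [-1.2, 2.4, 6.6]
grip_width: 0.0387
```

```bash
python3 go.py .000 .0 2 | sed -n 2p;  python3 - <<'E'
from rel import *; from go import Oc,Rc; from pol import report
for n in ('side','top'):
    im=ctrl.get_image(n); report(im)
    s=ctrl.get_state(); r=R.from_euler('xyz',s['ee_rot'],degrees=True); d0=r.apply([-.9397,0,-.342]); c0=np.array(s['eef_pos'])-.0206*r.as_matrix()[:,2]
    c,d=fit(im,[*c0,*d0],n); print('in cradle',Rc.inv().apply(c-Oc).round(4),Rc.inv().apply(d).round(4))
E
```

```text
can in cradle [-0.0008  0.0012 -0.0012] rot err(cradle) deg [0.02 0.5  0.23] F cradle [2.78 2.42 6.12]
long r58-62 [(-151.25, 60), (-121.0, 58), (-90.5, 66), (-60.0, 76), (17.25, 45)]
all r70-74 [(-150.5, 60), (-140.5, 63), (-130.75, 69), (-120.5, 70), (-110.75, 63), (-100.75, 67), (-90.5, 65), (-80.5, 69), (-70.25, 63), (-60.0, 69), (17.5, 63)]
index [(-91.0, 55), (20.75, 42)]
side axis at x=0.579: [ 0.5785 -0.1472  0.1248] [0.8223 0.0021 0.5691] 538 rms 0.0013 ends [-0.0819 -0.0793  0.0741  0.0747]
in cradle [-0.0001  0.0025 -0.0001] [ 1.      0.0064 -0.0054]
long r58-62 [(-150.25, 14), (-131.5, 67), (-65.0, 17), (-21.25, 102), (4.25, 28)]
all r70-74 [(-149.0, 17), (-129.25, 147), (-57.25, 22), (-24.75, 54), (1.5, 75)]
index [(-126.25, 80), (-50.5, 21), (-0.75, 46)]
top axis at x=0.579: [ 0.5785 -0.1491  0.1237] [0.8378 0.0164 0.5457] 43 rms 0.0019 ends [-0.0788 -0.0778  0.0763  0.0767]
in cradle [-0.0007  0.0006 -0.001 ] [ 0.9992  0.0208 -0.0335]
```

Both views agree with the seated pose, the base is at the stop and the plate reads 30. Release and back out along the tool axis.

Call:
apply_moves(
  offset=[
    [0,0,0],
    [0,0,0],
    [0,0,0],
    [0,0,0],
    [0,0,0],
    [0,0,0],
    [0,0,-1],
    [0,0,-2],
    [0,0,-3],
    [0,0,-4],
    [0,0,-4],
    [0,0,-4],
    [0,0,0],
    [0,0,0],
  ],
  twist=[
    [0,0,0],
    [0,0,0],
    [0,0,0],
    [0,0,0],
    [0,0,0],
    [0,0,0],
    [0,0,0],
    [0,0,0],
    [0,0,0],
    [0,0,0],
    [0,0,0],
    [0,0,0],
    [0,0,0],
    [0,0,0],
  ],
  fingers=[-0.4,-0.4,-0.6,-0.6,-0.6,-0.6,-0.6,-0.6,-0.6,-0.6,-0.6,-0.6,-0.6,-0.6],
)

```text
time_s: 25.45
eef_pos: [0.5353, -0.1483, 0.2847]
ee_rot: [-179.8, 14.4, 180.0]
contact_force: [-0.2, -0.1, 0.1]
grip_width: 0.0681
```

```bash
python3 - <<'E'
from rel import *; from go import Oc,Rc; from pol import report
st(); vs=[]
for n in ('side','top'):
    im=ctrl.get_image(n); report(im)
    c,d=fit(im,[*Oc,*Rc.apply([1,0,0])],n); print('in cradle',Rc.inv().apply(c-Oc).round(4),Rc.inv().apply(d).round(4))
    f=im['frame']; vs.append(cv2.resize(f[60:320,100:360] if n=='side' else f[80:270,130:380],(400,400)))
cv2.imwrite('pics/g.png',np.hstack(vs))
E
```

```text
{'time_s': 25.45, 'joint_pos': [-21.1369, -8.7333, 112.5273, 5.5288, 62.7923, -113.0545], 'eef_pos': [0.5353, -0.1483, 0.2847], 'ee_rot': [-179.7669, 14.3706, 179.9961], 'contact_force': [-0.1698, -0.123, 0.1077], 'grip_width': 0.0681}
long r58-62 [(-151.25, 59), (-120.75, 59), (-90.25, 63), (-60.0, 77), (10.75, 45)]
all r70-74 [(-150.5, 63), (-140.5, 62), (-130.75, 68), (-120.5, 67), (-110.75, 62), (-100.75, 67), (-90.5, 66), (-80.5, 69), (-70.25, 64), (-60.0, 69), (18.25, 61)]
index [(-91.0, 54), (20.5, 40)]
side axis at x=0.579: [ 0.5785 -0.147   0.1242] [8.215e-01 2.000e-04 5.702e-01] 750 rms 0.0013 ends [-0.0807 -0.0757  0.074   0.0751]
in cradle [-0.0004  0.0027 -0.0006] [ 1.      0.0045 -0.0041]
long r58-62 [(-62.75, 130), (4.5, 124)]
all r70-74 [(-130.0, 38), (-62.0, 149), (-33.0, 27), (1.75, 114)]
index [(-153.25, 41), (-123.75, 58), (-59.25, 144), (-38.0, 36), (-0.5, 45)]
top axis at x=0.579: [ 0.5785 -0.1499  0.1249] [8.218e-01 5.000e-04 5.697e-01] 273 rms 0.0018 ends [-0.0801 -0.0771  0.0758  0.0761]
in cradle [-0.0001 -0.0002 -0.0001] [ 1.      0.0048 -0.0047]
```

View pics/g.png

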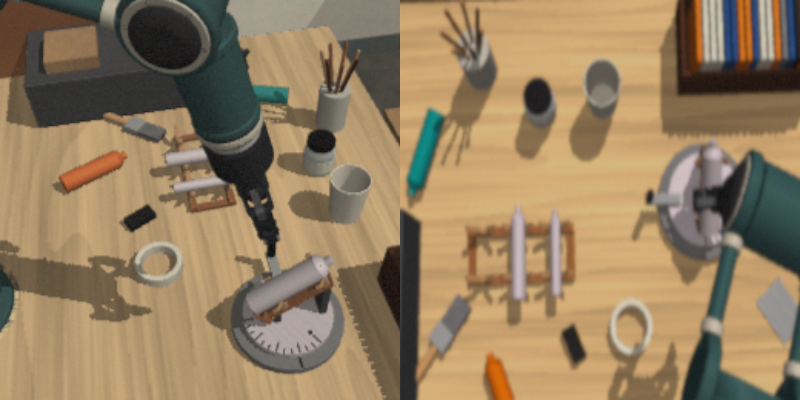

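The final view shows the can in the cradle, base at the stop (250,305), and the gripper clear above it. The other two cans and the loose things are where they were. Handing in.

```bash
python3 -c "
from plant import ctrl
print(ctrl.finish_job())"
```

```text
the job is handed in; nothing more can be done
None
```

I turned the handle until the plate read 30. Then I lifted the thick can out of the rack, laid it base-down in the cradle, slid it to the foot stop, pressed it in and held it still before letting go. The job is handed in at about 25.5 s; no verdict was reported.

**Plate:** in the last side picture the 30 tick stands at -90.5° and the index line at -91°, so it reads 30 within about half a degree. At the end the arm hid the ticks from the top camera, so only the side view confirms this.

**Can:** after release it lies within about 0.4 mm along the groove, 0.6 mm in height and 0.4° of my cradle estimate.

**Across the groove:** the two cameras disagreed, at +2.7 mm from the side and -0.2 mm from the top. Compared with the cradle seen by the same camera, that is about 1.3 mm and 0.1 mm off centre, inside the 4 mm limit.

**Robot and other things:** the gripper is well clear with no force on it. By eye, the other two cans and the loose things in view have not moved.

**One rough moment:** pressing the can into the yokes reached 42 N at the wrist, through the fingers. That is well under the 120 N wrist limit. I read the 40 N limit as covering only the arm and gripper body, not the fingers.

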